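# Grade the walnuts and draw out the tray

## Task

Grade the walnuts for the nutcracker: tip all three from the steel scoop into the high end of the nut grader so that they roll down the chute and each drops through the opening of its size into the tray, with the tray still home under the chute. Then stand the empty scoop upright on the work surface, lift the tray over its stop rod and draw it out towards the robot until it stands flat in front of the grader, clear of the rod, with every walnut still in its own compartment. Leave the other kitchen things where they are.

Things in the scene. Friction and masses are not known exactly. Their poses are not given: they have to be found in the camera images.
- grader: Fixed stainless nut grader, 128 (x) by 370 (y) by 205 mm high. Origin: middle of its footprint at worktop level; x from its front (tray handle, robot side) to its back, y along the chute to its HIGH end, z up. Chute: straight V trough, flanks at 35 degrees, 120 mm wide and 42 deep, open above, sloping 15 degrees down to -y, end plates at both ends. Thin stands at y=-184 and +150.
- grader_feed (a point): Centre of the feed mouth at the high end: over the chute's centre line at grader y=+105, level with the flank tops, 182 mm above the worktop; axes as the grader. The feed (y=+67..+172) has a closed V bottom, 120 mm wide, 42 deep; the end plate stands 4 mm above the flanks, its top at y=+160. Pour from just above, across or along the chute.
- grader_slot (a point): Point on the chute's V bottom line over the tray's middle (grader y=-49.5), 99 mm up; axes as the grader. The slot in the bottom widens in steps: 27.5 mm (y=+67..-12), 38 (-12..-92), 50 (-92..-172): small, middle, large nuts drop through in that order. Flank top edges here are 141 mm up at x=+-60. Separator plates at y=-14.5 and -94.5 hang down to 66 mm above the worktop.
- grader_rod (a point): Top of the stop rod in front of the tray: a fixed round bar, 8 mm diameter, lying on the worktop along the grader's y at x=-52.5 between the stands; axes as the grader. A like rod lies behind the tray at x=+52.5. The tray cannot come forward until its underside is above the rod.
- tray: Loose stainless tray, 90 (x) by 256 (y) by 42 mm high, 0.36 kg, floor 3 mm, walls 2 mm. Origin: centre of underside; axes as the grader. Home: standing on the worktop between the rods, origin at grader x=0, y=-49.5. Dividers at y=+35 and -45: small nuts y>35, middle between, large y<-45. Lift 12 to 20 mm (24 at most) to pass the rod; clear of it 102 mm in front of home.
- tray_handle (a point): Centre of the tray's grip bar, 90 mm in front (-x) of the tray origin, 50 mm above its underside; axes as the tray. Bar 70 mm long (y), 10 thick, 26 tall, its top leaning 30 degrees to the front (-x). Arms at y=+-31 leave 54 mm between them; 40 mm from bar to tray. The chute overhangs behind: come in tilted 30 degrees, gripper body towards the robot, closing across the 10 mm.
- scoop: Loose stainless scoop, 0.2 kg, holding the walnuts. Origin: centre of the bowl's flat underside; x to the open mouth, z up. Bowl x=-50..+60, 93 wide, sides 40 and back 44 mm high, sheet 2.5. Level floor; from x=+38 a lip rises at 20 degrees: nuts stay in while level, roll out when tipped mouth-down over 20 degrees (40 empties it). Tip slowly past 20: a small nut beside a bigger one may miss its hole.
- scoop_grip (a point): Good grasp point on the scoop's handle, 105 mm behind (-x) the scoop origin, 32 mm above its underside; axes as the scoop. Handle: straight level bar along x from x=-50 to -170, 20 mm wide (y), 18 mm tall (z=23..41), flat sides.
- scoop_lip (a point): Middle of the scoop's mouth edge, 60 mm in front of the scoop origin, 10.5 mm above its underside; axes as the scoop. The mouth is 93 mm wide.
- walnut_s: Small walnut, a ball of 25 mm diameter, about 10 g. Origin at its centre. Starts in the scoop.
- walnut_m: Middle-size walnut, a ball of 35 mm diameter, about 14 g, origin at its centre. Starts in the scoop.
- walnut_l: Large walnut, a ball of 46 mm diameter, about 24 g, origin at its centre. Starts in the scoop.
- saucepan: Bystander: steel saucepan, 160 mm across, 95 high, handle 165 mm long along its -x, 82 mm up. Origin: centre of its base.
- silicone_lid: Bystander: grey silicone lid with knob, 170 mm across, 33 high. Origin: centre of its underside.
- timer: Bystander: round kitchen timer with dial, 70 mm across, 41 high. Origin: centre of its underside.
- salt_dish: Bystander: white ceramic salt dish, 80 mm across, 35 high. Origin: centre of its underside.
- spatula: Bystander: wooden spatula, 300 mm long, lying along its x. Origin: middle of its underside.
- nutcracker: Bystander: plain steel lever nutcracker lying flat, 180 mm long along its x, 75 wide, 14 high. Origin: middle, at worktop level.
- pepper_mill: Bystander: dark wooden pepper mill, 52 mm across, 145 high. Origin: centre of its underside.

How it is judged:
By the outcome, as a careful person would: the job done as asked, in the order asked, and still so for the second after the job is handed in, with the robot touching nothing.
It also fails if it takes over 70 s, if anything falls off the work surface, if the arm or the gripper's body presses on something with over 40 N, if the wrist force passes 120 N, or if a joint passes its speed limit or range.

## Robot

A 7-joint arm with a two-finger parallel gripper is mounted at the origin on the work surface. World frame = base frame: x ahead of the robot, y to its left, z up, the work surface at z = 0. Lengths are in m, angles in rad, forces in N, time in s.
With the tool pointing down it reaches from about 0.4 to 0.875 m from the base axis. Payload 19.3 kg.
Tool frame: the origin (TCP) lies between the finger pads; the fingertips stand ahead of it and the grasp point (between the pads) lies 8 mm behind it (bot.tip_extent is the x of the fingertips in the tool frame, in m); x points along the fingers, y is the direction in which the jaws open and shut, and the axes are right-handed (so a half turn about x gives the same grasp; the last joint's range is limited). The gripper opens to 85 mm and grips with 20 to 120 N. Pads are 22 mm wide; open, the fingers measure 114 mm over their backs; the gripper's body (76 mm by 85 mm) begins 54 mm behind the grasp point. The pads swing forward as they close: fully open they stand 13 mm farther back than shut.
Start: joints at [1.046, 0.521, -0.036, 1.599, 0.021, 1.021, -0.113], TCP at [0.275, -0.561, 0.242] pointing down, gripper open.
Joint ranges: [-2.91, 2.91], [-0.3, 2.13], [-1.5, 1.42], [0.17, 2.43], [-1.26, 4.41], [0.16, 1.93], [-2.52, 2.52]. Speed limits (rad/s): [1.89, 1.89, 2.39, 2.39, 3.01, 3.01, 3.01].

## Interface

Orientations are given as [roll, pitch, yaw] about the fixed x, y, z axes, in that order (R = Rz(yaw) Ry(pitch) Rx(roll)).
In Python, from workcell import observe, grab_frame, camera_info, bot, nets gives the robot as it stands.
- The arm moves only by the tool jog_arm, never from a script. Its argument "commands" is a list of rows, each a list of 6 numbers: the shift along the tool's x, y, z in mm, then the turn, a rotation vector about the tool's x, y, z in rad. A call has 1 to 20 rows; each row shifts and turns the pose as measured when the row begins, along the tool's axes as they then stand; what a row does not reach is not made up. A row lasts 1/10 s, in which the tool goes at most 50 mm and 8.59 degrees, less where a joint would pass 70% of its speed; a pose out of reach is approached as far as the arm can. A call is refused whole if a number of a shift passes 50 or a number of a turn 0.15, either way. A call with a gripper value outside its range is refused whole. "gripper" is the closure in counts, from 0 (fully open) to 255 (shut), set as the call begins (left out, the last holds). The fingers move at their own pace and stop on an object; "newtons" is the grip in N (left out, the last holds). Time passes only in rows, so rows that do not move let the fingers close. It gives the time, the measured TCP pose, the force and the opening at its end, in the units of the state.
- observe(): the state, without advancing time (a new reading comes with each control period).
- grab_frame(name): name is "side" or "top"; returns the picture (480x640x3 uint8, red, green, blue); there is no depth.
- camera_info(name): a dict with "fov_y" (degrees; the focal length in pixels is half the picture's height over the tangent of half this angle, whatever the lens; pixels are square), "cx", "cy" (the principal point, pixels), "distortion" ([k1, k2, p1, p2, k3] as OpenCV has them; the pictures are not rectified), "R" (3x3) and "t" (3): a world point X has camera coordinates R X + t. Camera axes: x right, y down, z forward; pixel columns grow to the right and rows downward; lengths in m; the calibration is good to about 2 mm. A picture is of the moment at which its call begins. camera_info takes no time and is no camera call.
- bot.job_done(): hands the job in, once; it reports no verdict.
Trained networks look in the newest picture that a camera, given by its name, has taken for a name from the list of things; names that differ only in an ending like _2 or _b are one class to them, and where a whole thing is asked for, a point or a joint stands for the part that bears it (a point fixed in the world has none). Each returns a list of dicts, best first, with "p" (0 to 1); they miss things now and then, are a little off and sometimes report something else, mostly with a low value. They report only what shows in the picture. A call takes as long as a camera call.
- nets.find_in(camera, name): "rect" ([left, top, right, bottom] in pixels, round what is visible of it).
- nets.silhouettes(camera, name): "mask" (480x640 bool, what is visible of it) and "rect" ([left, top, right, bottom] in pixels, round what is visible of it).
- nets.pinpoint(camera, name): "location" ([column, row] in pixels: a listed point, or the origin of a listed thing).
The state is a dict: "clock": time; "qpos": joint angles; "qd": joint speeds; "joint_efforts": joint torques, N m; "position": TCP position; "tool_rot": TCP orientation; "force": force on the tool from outside, world axes, zero at the start; "moment": the same for the moment, N m; "grip_width": finger opening in m.
Only numpy, scipy, OpenCV 4.12 (cv2) and the standard library are available. Lean on these libraries where they do the work, as an engineer would, in place of code of your own. Each camera call takes 0.05 s, during which the arm holds its last target.

## Working session

There is one attempt and no reset: what is moved stays moved. The work goes in short steps, Python scripts to look and compute and a tool call to move; the robot and the scene stay as the last step left them, time stands still between calls to the robot, and variables do not carry over. Pictures are saved under pics/ and viewed, and the job is handed in when it is done.

Besides the shell and the picture viewer there is one more tool, called after "Call:" as a command line: name --pt "numbers of a row" for each row, then --argument value for the rest. jog_arm: Moves the arm, as the interface text tells. Its arguments: {"type":"object","properties":{"commands":{"type":"array","items":{"type":"array","items":{"type":"number"}}},"gripper":{"type":"number"},"newtons":{"type":"number"}},"required":["commands"]}

```bash
ls; mkdir -p pics
python3 - <<'E'
from workcell import observe, grab_frame, camera_info, bot, nets
import cv2
for n in("side","top"):
    im=grab_frame(n); cv2.imwrite(f"pics/{n}0.png",im[:,:,::-1]); c=camera_info(n); print(n,c)
s=observe(); print(s['clock'],s['position'],s['tool_rot'],s['grip_width'],bot.tip_extent)
E
```

```text
pics
side {'fov_y': 46.513846204957154, 'cx': 323.3435170535586, 'cy': 249.41692933874566, 'distortion': array([0.01508291, 0.        , 0.        , 0.        , 0.        ]), 'R': array([[-0.76050641,  0.64927394, -0.00856457],
       [ 0.37079742,  0.42341844, -0.82657492],
       [-0.53304716, -0.63179125, -0.56276153]]), 't': array([ 0.38208625, -0.10086205,  1.90004928])}
top {'fov_y': 53.24923792042577, 'cx': 323.3349231908969, 'cy': 245.6253360569404, 'distortion': array([-0.04700842,  0.        ,  0.        ,  0.        ,  0.        ]), 'R': array([[-0.01460243, -0.99984936,  0.00938266],
       [-0.99608747,  0.01372826, -0.08729996],
       [ 0.087158  , -0.01062074, -0.99613788]]), 't': array([0.02109071, 0.54585501, 1.37124781])}
0.1 [ 0.27436833 -0.5612516   0.24178497] [-1.46072902  1.56977601  2.13564549] 0.08517744916297827 0.011
```

View pics/side0.png

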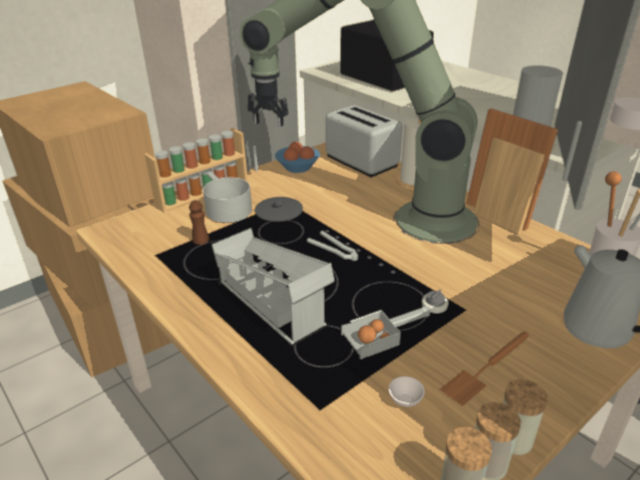

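View pics/top0.png

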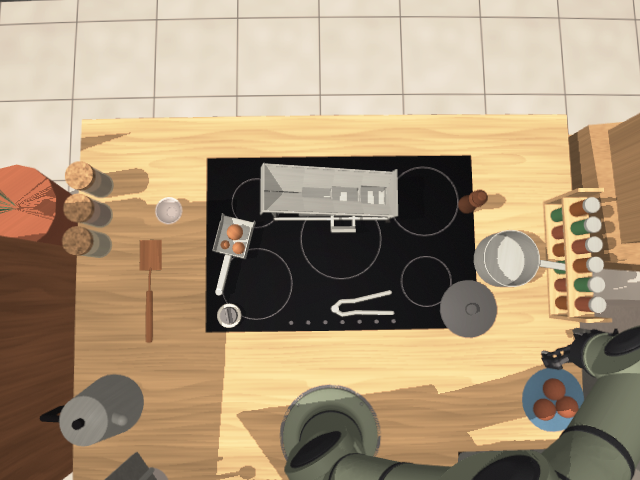

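The top view shows the grader at about (330,190) with its high end at the left. The scoop is at (233,238), mouth away from the robot, and its handle runs to (220,290) near the timer at (229,315). The tray handle is at (343,226).

```bash
cat > h.py <<'E'
import numpy as np, cv2
from scipy.spatial.transform import Rotation as Rn
from workcell import observe, grab_frame, camera_info, bot, nets
def K(c):
    f=240/np.tan(np.radians(c['fov_y']/2)); return np.array([[f,0,c['cx']],[0,f,c['cy']],[0,0,1]])
C={n:camera_info(n) for n in("side","top")}
def tri(pa,pb,na="side",nb="top"):
    P=[];q=[]
    for p,n in((pa,na),(pb,nb)):
        c=C[n]; q.append(cv2.undistortPoints(np.array([[p]],float),K(c),c['distortion']).reshape(2,1)); P.append(np.c_[c['R'],c['t']])
    X=cv2.triangulatePoints(P[0],P[1],q[0],q[1]); X=(X[:3]/X[3]).ravel()
    e=[np.linalg.norm(proj(X,n)-p) for p,n in((pa,na),(pb,nb))]
    return X,e
def proj(X,n):
    c=C[n]; return cv2.projectPoints(np.atleast_2d(X).astype(float),cv2.Rodrigues(c['R'])[0],c['t'],K(c),c['distortion'])[0].reshape(-1,2).squeeze()
def onz(p,n,z):
    c=C[n]; u=cv2.undistortPoints(np.array([[p]],float),K(c),c['distortion']).ravel(); d=c['R'].T@np.r_[u,1]; o=-c['R'].T@c['t']
    return o+d*(z-o[2])/d[2]
E
python3 - <<'E'
from h import *
np.set_printoptions(precision=4,suppress=True)
for n in("side","top"): grab_frame(n)
for k in "grader grader_feed grader_slot grader_rod tray tray_handle scoop scoop_grip scoop_lip walnut_s walnut_m walnut_l timer".split():
    r={}
    for n in("side","top"):
        l=nets.pinpoint(n,k)
        if l: r[n]=l[0]['location']; print(k,n,np.round(l[0]['location'],1),round(l[0]['p'],2),len(l))
    if len(r)==2: print('   ',*tri(r['side'],r['top']))
print(observe()['clock'])
E
```

```text
grader top [323.8 201.2] 0.59 1
grader_feed side [295.7 270. ] 0.73 1
grader_feed top [285.8 191.9] 0.88 1
    [0.6781 0.109  0.1765] [np.float64(1.4261191170815273), np.float64(1.3387373218510126)]
grader_slot side [262.3 268.4] 0.78 2
grader_slot top [346.4 193.4] 0.6 1
    [ 0.6818 -0.0497  0.0969] [np.float64(1.544134917062335), np.float64(1.4909341311019553)]
grader_rod top [340.5 216.6] 0.73 2
tray side [263.3 299.5] 0.93 2
tray top [341.  200.4] 0.84 1
    [ 0.6854 -0.0429 -0.0065] [np.float64(0.46495534825396323), np.float64(0.4334608799996985)]
tray_handle side [290.7 267.1] 0.58 1
tray_handle top [343.7 230.3] 0.8 1
    [ 0.5859 -0.0447  0.0573] [np.float64(0.16321225704110312), np.float64(0.16214976317749685)]
scoop side [371.6 335.2] 0.88 1
scoop top [235.5 239.5] 0.64 2
    [0.5702 0.2708 0.0087] [np.float64(0.6044131949697986), np.float64(0.5188206953480388)]
scoop_grip side [407.7 318.5] 0.61 1
scoop_lip side [351.5 346. ] 0.8 1
scoop_lip top [243.4 220.3] 0.68 2
    [ 0.6268  0.2522 -0.0066] [np.float64(0.7225043565193144), np.float64(0.60815980213594)]
walnut_s side [368.  333.2] 0.61 3
walnut_s top [241.5 247.5] 0.69 4
    [ 0.553   0.2511 -0.0085] [np.float64(3.3242653356077994), np.float64(2.889592510029548)]
walnut_m side [368.  333.2] 0.61 3
walnut_m top [241.5 247.5] 0.69 4
    [ 0.553   0.2511 -0.0085] [np.float64(3.3242653356077994), np.float64(2.889592510029548)]
walnut_l side [368.  333.2] 0.61 3
walnut_l top [241.5 247.5] 0.69 4
    [ 0.553   0.2511 -0.0085] [np.float64(3.3242653356077994), np.float64(2.889592510029548)]
timer side [431.9 307. ] 0.97 2
timer top [227.9 315.7] 0.93 1
    [ 0.3506  0.2916 -0.0055] [np.float64(2.645527594736443), np.float64(2.419452322026329)]
1.5
```

Run:
```python
import cv2
t=cv2.imread('pics/top0.png'); s=cv2.imread('pics/side0.png')
def z(im,x,y,w,h,k,n):cv2.imwrite(n,cv2.resize(im[y:y+h,x:x+w],None,fx=k,fy=k,interpolation=cv2.INTER_CUBIC))
z(t,195,150,220,185,3.6,'pics/zt.png'); z(s,200,210,260,160,3,'pics/zs.png')
```

```text
(no output)
```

View pics/zt.png

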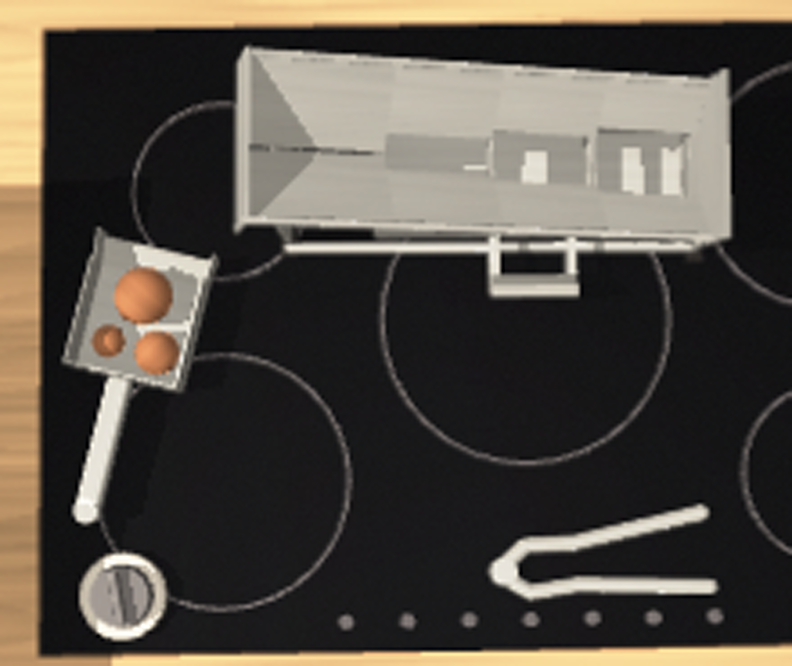

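View pics/zs.png

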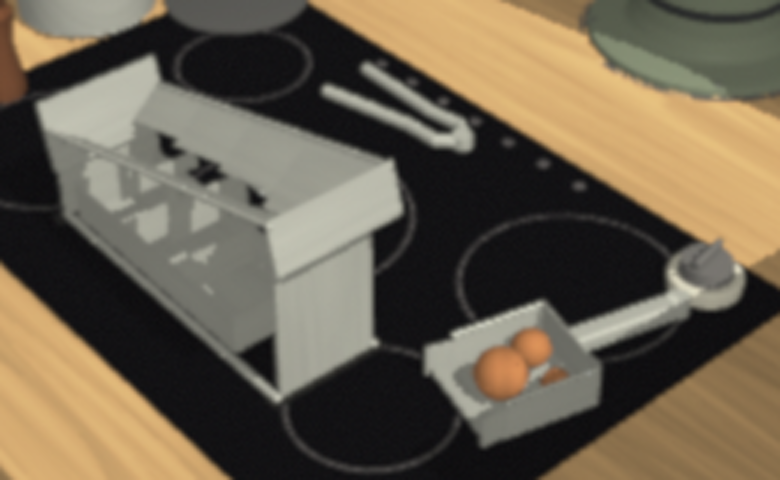

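Run:
```python
from h import *
np.set_printoptions(precision=4,suppress=True)
T=lambda u,v:(195-.36+u/3.6,150-.36+v/3.6)
S=lambda u,v:(200-.33+u/3,210-.33+v/3)
a=onz(T(285,248),'top',.008);b=onz(T(690,245),'top',.008);print('rod',a,b,'yaw',np.arctan2(-(a-b)[0],(a-b)[1]))
print('tray bar',onz(T(490,297),'top',.061),onz(T(578,297),'top',.061), onz(T(490,275),'top',.061),onz(T(578,275),'top',.061))
print('plate back',tri(S(268,222),T(245,48)),'front',tri(S(393,163),T(238,228)))
print('scoop corners: backL,backR,mouthL,mouthR')
for z,t in((.044,(68,362)),(.044,(182,388)),(.040,(100,233)),(.040,(216,260))): print(onz(T(*t),'top',z))
print('handle end',onz(T(86,515),'top',.032),onz(T(118,380),'top',.041))
for r,t in ((.0125,(109,340)),(.0175,(157,352)),(.023,(143,295))): print('nut',onz(T(*t),'top',r+.0025))
print('timer',onz(T(122,596),'top',.02),onz(T(122,555),'top',.0))
```

```text
rod [0.63   0.1586 0.008 ] [ 0.6281 -0.175   0.008 ] yaw -0.005683913356753333
tray bar [ 0.581  -0.0079  0.061 ] [ 0.5801 -0.0775  0.061 ] [ 0.5985 -0.0082  0.061 ] [ 0.5976 -0.0778  0.061 ]
plate back (array([0.7467, 0.1681, 0.204 ]), [np.float64(0.1923517467372912), np.float64(0.17119286032995354)]) front (array([0.6191, 0.1718, 0.2009]), [np.float64(1.394322135332808), np.float64(1.3176215982830723)])
scoop corners: backL,backR,mouthL,mouthR
[0.5355 0.3289 0.044 ]
[0.5135 0.2379 0.044 ]
[0.6396 0.3046 0.04  ]
[0.6164 0.2111 0.04  ]
handle end [0.4138 0.3166 0.032 ] [0.5208 0.2895 0.041 ]
nut [0.5554 0.3018 0.015 ]
nut [0.5446 0.2618 0.02  ]
nut [0.5906 0.2723 0.0255]
timer [0.3485 0.29   0.02  ] [0.3806 0.2938 0.    ]
```

```bash
cat >> h.py <<'E'
np.set_printoptions(precision=4,suppress=True)
def cur():
    s=observe(); return s,np.array(s['position']),Rn.from_euler('xyz',s['tool_rot'])
def Rax(tx,ty):
    tx=np.array(tx,float);tx/=np.linalg.norm(tx);ty=np.array(ty,float);ty-=tx*(ty@tx);ty/=np.linalg.norm(ty)
    return Rn.from_matrix(np.c_[tx,ty,np.cross(tx,ty)])
def plan(p1,R1,n,p0=None,R0=None,show=True):
    """equal steps along straight line/geodesic"""
    s,p,R=cur()
    if p0 is not None:p=np.array(p0)
    if R0 is not None:R=R0
    w=(R.inv()*R1).as_rotvec(); rows=[]
    for i in range(n):
        Ra=R*Rn.from_rotvec(w*i/n)
        d=Ra.inv().apply((np.array(p1)-p)/n)*1000
        rows.append([round(x,1) for x in d]+[round(x,3) for x in w/n])
    if show:print('[' +','.join(str([float(x) for x in r]).replace(' ','') for r in rows)+']')
    return rows
E
python3 - <<'E'
from h import *
print([d for d in dir(bot) if d[0]!='_'])
s,p,R=cur(); print(p,R.as_matrix(),s['qpos'],s['force'])
yaw=-.245; ty=[-np.sin(yaw),np.cos(yaw),0]
for sg in(1,-1):
    R1=Rax([0,0,-1],np.array(ty)*sg); print(sg,(R.inv()*R1).as_rotvec())
E
```

```text
['IKError', 'job_done', 'tip_extent']
[ 0.2745 -0.5615  0.2423] [[-0.      0.4393 -0.8984]
 [ 0.     -0.8984 -0.4393]
 [-1.     -0.      0.    ]] [ 1.0458  0.5214 -0.0363  1.5995  0.0212  1.0211 -0.1128] [ 0.6598  0.2596 -0.0691]
1 [-2.4418 -0.      0.    ]
-1 [0.6998 0.     0.    ]
```

Run:
```python
from h import *
s,p,R=cur(); yaw=-.245; ty=[-np.sin(yaw),np.cos(yaw),0]
R1=Rax([0,0,-1],ty); w=(R.inv()*R1).as_rotvec()
Rm=R*Rn.from_rotvec(w/2)
a=[.47,-.13,.25]
plan(a,Rm,10);plan([.47,.30,.16],R1,10,a,Rm)
```

```text
[[-0.8,-30.2,-36.5,-0.122,-0.0,0.0],[-0.8,-25.5,-39.9,-0.122,-0.0,0.0],[-0.8,-20.5,-42.7,-0.122,-0.0,0.0],[-0.8,-15.1,-44.9,-0.122,-0.0,0.0],[-0.8,-9.5,-46.4,-0.122,-0.0,0.0],[-0.8,-3.8,-47.2,-0.122,-0.0,0.0],[-0.8,2.0,-47.3,-0.122,-0.0,0.0],[-0.8,7.7,-46.7,-0.122,-0.0,0.0],[-0.8,13.4,-45.4,-0.122,-0.0,0.0],[-0.8,18.8,-43.5,-0.122,-0.0,0.0]]
[[9.0,4.5,-42.8,-0.122,-0.0,0.0],[9.0,9.7,-41.9,-0.122,-0.0,0.0],[9.0,14.7,-40.4,-0.122,-0.0,0.0],[9.0,19.5,-38.3,-0.122,-0.0,0.0],[9.0,24.0,-35.7,-0.122,-0.0,0.0],[9.0,28.2,-32.5,-0.122,-0.0,0.0],[9.0,31.9,-28.8,-0.122,-0.0,0.0],[9.0,35.2,-24.7,-0.122,-0.0,0.0],[9.0,38.0,-20.2,-0.122,-0.0,0.0],[9.0,40.1,-15.4,-0.122,-0.0,0.0]]
```

Call:
jog_arm --pt "-1 -30 -36 -0.122 0 0" --pt "-1 -25 -40 -0.122 0 0" --pt "-1 -20 -43 -0.122 0 0" --pt "-1 -15 -45 -0.122 0 0" --pt "-1 -10 -46 -0.122 0 0" --pt "-1 -4 -47 -0.122 0 0" --pt "-1 2 -47 -0.122 0 0" --pt "-1 8 -47 -0.122 0 0" --pt "-1 13 -45 -0.122 0 0" --pt "-1 19 -43 -0.122 0 0" --gripper 0

```text
clock: 2.5
position: [0.4659, -0.1189, 0.2521]
tool_rot: [0.127, 1.565, -1.304]
force: [1.1, -0.9, 0.8]
grip_width: 0.0855
```

Call:
jog_arm --pt "9 5 -43 -0.122 0 0" --pt "9 10 -42 -0.122 0 0" --pt "9 15 -40 -0.122 0 0" --pt "9 19 -38 -0.122 0 0" --pt "9 24 -36 -0.122 0 0" --pt "9 28 -32 -0.122 0 0" --pt "9 32 -29 -0.122 0 0" --pt "9 35 -25 -0.122 0 0" --pt "9 38 -20 -0.122 0 0" --pt "9 40 -15 -0.122 0 0"

```text
clock: 3.5
position: [0.4435, 0.327, 0.1594]
tool_rot: [-0.249, 1.558, -0.411]
force: [1.7, -0.3, 0.3]
grip_width: 0.0854
```

Run:
```python
from h import *
s,p,R=cur(); print(p,R.as_matrix(),s['qpos'])
for n in("side","top"):
    im=grab_frame(n); cv2.imwrite(f"pics/{n}1.png",im[:,:,::-1])
t=cv2.imread('pics/top1.png'); s=cv2.imread('pics/side1.png')
def z(im,x,y,w,h,k):return cv2.resize(im[y:y+h,x:x+w],None,fx=k,fy=k,interpolation=cv2.INTER_CUBIC)
cv2.imwrite('pics/z1.png',np.hstack([z(t,190,200,100,140,4),z(s,330,250,100,140,4)]))
yaw=-.245; ty=[-np.sin(yaw),np.cos(yaw),0]
plan([.47,.3,.10],Rax([0,0,-1],ty),3)
```

```text
[0.4435 0.327  0.1594] [[ 0.0113  0.1607  0.9869]
 [-0.0049  0.987  -0.1606]
 [-0.9999 -0.003   0.012 ]] [-0.1983  0.6159 -0.7774  1.8504  0.5591  0.9017  0.1658]
[[19.7,-8.7,10.8,0.03,0.003,-0.0],[19.7,-8.3,11.1,0.03,0.003,-0.0],[19.6,-8.0,11.4,0.03,0.003,-0.0]]
```

View pics/z1.png

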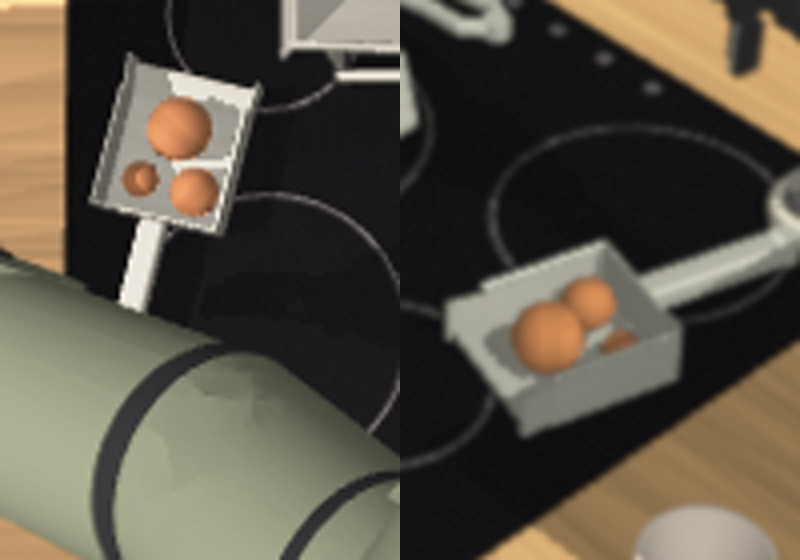

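Run:
```python
from h import *
f=lambda u,v:(190-.37+u/4,200-.37+v/4)
a=onz(f(152,226),'top',.041);b=onz(f(133,308),'top',.041);print(a,b,(b-a)[1]/(b-a)[0]); print(b+(a-b)*(.47-b[0])/(a-b)[0])
g=lambda u,v:(330-.37+(u-400)/4,250-.37+v/4)
# side: handle top-face centreline at z .041
a=onz(g(655,282),'side',.041);b=onz(g(780,238),'side',.041);print(a,b,(b-a)[1]/(b-a)[0]); print(b+(a-b)*(.47-b[0])/(a-b)[0])
# crossing for height check: handle end
```

```text
[0.5181 0.2888 0.041 ] [0.4595 0.3023 0.041 ] -0.2303629827953818
[0.47   0.2999 0.041 ]
[0.516  0.2904 0.041 ] [0.4237 0.3139 0.041 ] -0.2547749868088888
[0.47   0.3021 0.041 ]
```

Both views agree on the handle line at z=41 mm: it passes (0.470, 0.300) with slope about -0.24. Now I'll descend.

Call:
jog_arm --pt "20 -9 11 0.03 0.003 0" --pt "20 -8 11 0.03 0.003 0" --pt "20 -8 11 0.03 0.003 0" --pt "0 0 0 0 0 0"

```text
clock: 4.0
position: [0.4702, 0.3009, 0.097]
tool_rot: [1.72, 1.57, 1.474]
force: [0.1, -0.3, 0.6]
grip_width: 0.0854
```

Run:
```python
from h import *
s,p,R=cur(); print(p)
yaw=-.245; ty=[-np.sin(yaw),np.cos(yaw),0]
plan([.47,.3,.024],Rax([0,0,-1],ty),4)
```

```text
[0.4702 0.3009 0.097 ]
[[18.3,-0.2,0.0,-0.0,-0.0,-0.0],[18.3,-0.2,0.0,-0.0,-0.0,-0.0],[18.3,-0.2,0.0,-0.0,-0.0,-0.0],[18.3,-0.2,0.0,-0.0,-0.0,-0.0]]
```

Call:
jog_arm --pt "18 0 0 0 0 0" --pt "18 0 0 0 0 0" --pt "18 0 0 0 0 0" --pt "18 0 0 0 0 0" --pt "1 0 0 0 0 0"

```text
clock: 4.5
position: [0.4704, 0.3031, 0.024]
tool_rot: [1.105, 1.566, 0.861]
force: [0.1, -0.1, 0.5]
grip_width: 0.0851
```

Call:
jog_arm --pt "0 0 0 0 0 0" --pt "0 0 0 0 0 0" --pt "0 0 0 0 0 0" --pt "0 0 0 0 0 0" --pt "0 0 0 0 0 0" --pt "0 0 0 0 0 0" --pt "0 0 0 0 0 0" --pt "0 0 0 0 0 0" --gripper 255 --newtons 110

```text
clock: 5.3
position: [0.4713, 0.3046, 0.0275]
tool_rot: [0.984, 1.562, 0.741]
force: [0.4, 0.7, -1.8]
grip_width: 0.0182
```

Call:
jog_arm --pt "-4 0 0 0 0 0" --pt "-8 0 0 0 0 0" --pt "-12 0 0 0 0 0" --pt "-14 0 0 0 0 0" --pt "-14 0 0 0 0 0" --pt "-10 0 0 0 0 0" --pt "-5 0 0 0 0 0" --pt "0 0 0 0 0 0"

```text
clock: 6.1
position: [0.471, 0.3043, 0.1019]
tool_rot: [0.956, 1.561, 0.712]
force: [0.1, -0.0, -2.7]
grip_width: 0.0182
```

```bash
cat >> h.py <<'E'
def snap(tag,tb,sb,k=3):
    out=[]
    for n,b in(("top",tb),("side",sb)):
        im=grab_frame(n)[:,:,::-1]; cv2.imwrite(f"pics/{n}{tag}.png",im); x,y,w,h=b
        out.append(cv2.resize(im[y:y+h,x:x+w],None,fx=k,fy=k,interpolation=cv2.INTER_CUBIC))
    cv2.imwrite(f'pics/z{tag}.png',np.hstack(out))
E
python3 - <<'E'
from h import *
s,p,R=cur(); print(p,R.as_matrix(),s['force'],s['moment'],s['grip_width'],s['qpos'])
snap('2',(190,170,130,170),(330,220,130,170))
E
```

```text
[0.471  0.3043 0.1019] [[ 0.0072  0.2413  0.9704]
 [ 0.0062  0.9704 -0.2413]
 [-1.      0.0077  0.0055]] [ 0.0743 -0.0081 -2.6793] [ 0.0577  0.1419 -0.0348] 0.0182018072803252 [-0.1866  0.7    -0.7026  1.8644  0.621   0.7983  0.107 ]
```

View pics/z2.png

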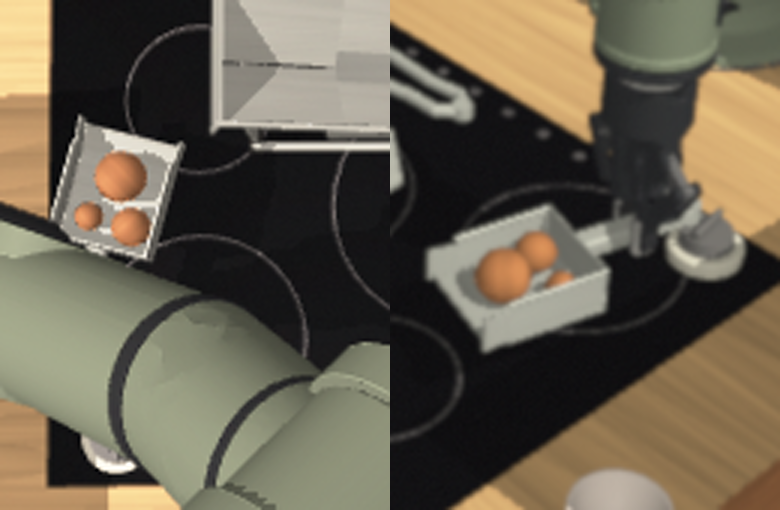

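Run:
```python
from h import *
s,p,R=cur()
f=lambda u,v:(190-.33+u/3,170-.33+v/3)
c=[onz(f(*t),'top',z) for t,z in(((82,117),.114),((184,146),.114),((52,222),.118),((152,260),.118))]
m=(c[0]+c[1])/2;b=(c[2]+c[3])/2; print(m,b,np.linalg.norm(m-b),np.arctan2((m-b)[1],(m-b)[0]))
for x in c: print(R.inv().apply(x-p)*1000)
```

```text
[0.63   0.2579 0.114 ] [0.5297 0.2851 0.118 ] 0.10399185009606848 -0.26464430937726713
[-12.027   42.4532 168.1217]
[-12.716  -54.9842 163.3739]
[-16.4778  44.3141  68.2653]
[-17.1992 -52.413   55.4858]
```

```bash
cat >> h.py <<'E'
L=np.array([17,-6,167.])/1000
def lippose(lip,th,yaw=0.):
    R=Rn.from_euler('z',yaw)*Rn.from_euler('y',th)*Rax([0,0,-1],[0,1,0])
    return np.array(lip)-R.apply(L),R
def seq(poses,p0=None,R0=None):
    s,p,R=cur()
    if p0 is not None:p,R=p0,R0
    rows=[]
    for q,Q in poses:
        d=R.inv().apply(q-p)*1000; w=(R.inv()*Q).as_rotvec()
        rows.append([float(round(x,1)) for x in d]+[float(round(x,3)) for x in w]); p,R=q,Q
    print('['+','.join(str(r).replace(' ','') for r in rows)+']'); return p,R
E
python3 - <<'E'
from h import *
s,p,R=cur(); lip=p+R.apply(L); print(lip)
y0=-.245
def I(a,b,n,ya,yb,ta,tb):
    a=np.array(a);b=np.array(b)
    return [lippose(a+(b-a)*i/n,ta+(tb-ta)*i/n,ya+(yb-ya)*i/n) for i in range(1,n+1)]
P=seq(I(lip,[.61,.20,.21],8,y0,-.12,0,0))
P=seq(I([.61,.20,.21],[.60,.108,.255],8,-.12,0,0,0),*P)
P=seq(I([.60,.108,.255],[.662,.108,.245],6,0,0,0,0),*P)
print(P[0])
E
```

```text
[0.6314 0.2581 0.0846]
[[-16.5,-9.8,-0.8,-0.014,0.005,-0.007],[-15.7,-10.3,-1.0,-0.016,0.0,0.0],[-15.7,-10.3,-1.2,-0.016,0.0,0.0],[-15.7,-10.3,-1.3,-0.016,0.0,0.0],[-15.7,-10.2,-1.4,-0.016,0.0,0.0],[-15.7,-10.2,-1.5,-0.016,0.0,0.0],[-15.7,-10.2,-1.6,-0.016,0.0,0.0],[-15.7,-10.2,-1.7,-0.016,0.0,0.0]]
[[-5.6,-14.1,0.1,-0.015,0.0,0.0],[-5.6,-14.1,-0.1,-0.015,0.0,0.0],[-5.6,-14.1,-0.3,-0.015,0.0,0.0],[-5.6,-14.1,-0.5,-0.015,0.0,0.0],[-5.6,-14.1,-0.6,-0.015,0.0,0.0],[-5.6,-14.1,-0.8,-0.015,0.0,0.0],[-5.6,-14.0,-1.0,-0.015,0.0,0.0],[-5.6,-14.0,-1.1,-0.015,0.0,0.0]]
[[1.7,0.0,10.3,0.0,0.0,0.0],[1.7,0.0,10.3,0.0,0.0,0.0],[1.7,0.0,10.3,0.0,0.0,0.0],[1.7,0.0,10.3,0.0,0.0,0.0],[1.7,0.0,10.3,0.0,0.0,0.0],[1.7,0.0,10.3,0.0,0.0,0.0]]
[0.495 0.114 0.262]
```

Call:
jog_arm --pt "-6 -3 0 -0.005 0.002 -0.003" --pt "-12 -6 -1 -0.015 0.002 -0.003" --pt "-16 -10 -1 -0.016 0 0" --pt "-16 -10 -1 -0.016 0 0" --pt "-16 -10 -1 -0.016 0 0" --pt "-16 -10 -1 -0.016 0 0" --pt "-16 -10 -2 -0.016 0 0" --pt "-16 -10 -2 -0.016 0 0" --pt "-13 -11 -2 -0.016 0 0" --pt "-9 -12 0 -0.015 0 0" --pt "-6 -14 0 -0.015 0 0" --pt "-6 -14 0 -0.015 0 0" --pt "-6 -14 0 -0.015 0 0" --pt "-6 -14 -1 -0.015 0 0" --pt "-6 -14 -1 -0.015 0 0" --pt "-6 -12 -1 -0.015 0 0" --pt "-6 -8 -1 -0.015 0 0" --pt "-3 -4 0 -0.01 0 0" --pt "0 0 0 0 0 0"

```text
clock: 8.1
position: [0.4301, 0.1107, 0.2869]
tool_rot: [-2.658, 1.553, -2.62]
force: [1.1, 0.5, -3.2]
grip_width: 0.0179
```

Run:
```python
from h import *
s,p,R=cur(); lip=p+R.apply(L); print(p,lip,R.as_matrix(),s['qpos'])
y=np.arctan2(R.as_matrix()[1,2],R.as_matrix()[0,2])
def I(a,b,n,ya,yb,ta,tb):
    a=np.array(a);b=np.array(b)
    return [lippose(a+(b-a)*i/n,ta+(tb-ta)*i/n,ya+(yb-ya)*i/n) for i in range(1,n+1)]
P=seq(I(lip,[.662,.108,.245],8,y,0,0,0))
P=seq(I([.662,.108,.245],[.664,.108,.21],6,0,0,0,.24),*P)
```

```text
[0.4301 0.1107 0.2869] [0.5969 0.1109 0.2673] [[-0.0156 -0.038   0.9992]
 [-0.009   0.9992  0.0379]
 [-0.9998 -0.0084 -0.0159]] [ 0.4305  0.3054 -0.9889  1.9478  0.2918  1.0594  0.9217]
[[5.3,0.0,7.9,0.005,-0.016,0.008],[2.8,0.2,8.2,0.005,0.0,0.0],[2.8,0.2,8.2,0.005,0.0,0.0],[2.8,0.2,8.2,0.005,0.0,0.0],[2.8,0.3,8.2,0.005,0.0,0.0],[2.8,0.3,8.2,0.005,0.0,0.0],[2.8,0.4,8.2,0.005,0.0,0.0],[2.8,0.4,8.2,0.005,0.0,0.0]]
[[-0.8,0.0,1.1,0.0,0.04,0.0],[-0.8,0.0,1.4,0.0,0.04,0.0],[-0.9,0.0,1.6,0.0,0.04,0.0],[-0.9,0.0,1.8,0.0,0.04,0.0],[-1.0,0.0,2.1,0.0,0.04,0.0],[-1.0,0.0,2.3,0.0,0.04,0.0]]
```

Call:
jog_arm --pt "1 0 3 0.005 0 0.003" --pt "3 0 6 0.005 0 0.003" --pt "3 0 9 0.005 0 0.002" --pt "3 0 10 0.005 0 0" --pt "3 0 10 0.005 0 0" --pt "3 0 10 0.005 0 0" --pt "3 0 9 0.005 0 0" --pt "3 0 6 0.003 0 0" --pt "2 0 3 0 0 0" --pt "0 0 0 0 0 0"

```text
clock: 9.1
position: [0.5017, 0.1136, 0.2574]
tool_rot: [3.109, 1.552, 3.107]
force: [-0.3, -0.2, -1.7]
grip_width: 0.0179
```

Run:
```python
from h import *
s,p,R=cur(); lip=p+R.apply(L); print(p,lip,R.as_matrix())
snap('3',(190,130,130,150),(270,180,130,150))
```

```text
[0.5017 0.1136 0.2574] [0.6683 0.1072 0.2372] [[-0.019   0.0026  0.9998]
 [ 0.0007  1.     -0.0026]
 [-0.9998  0.0006 -0.019 ]]
```

View pics/z3.png

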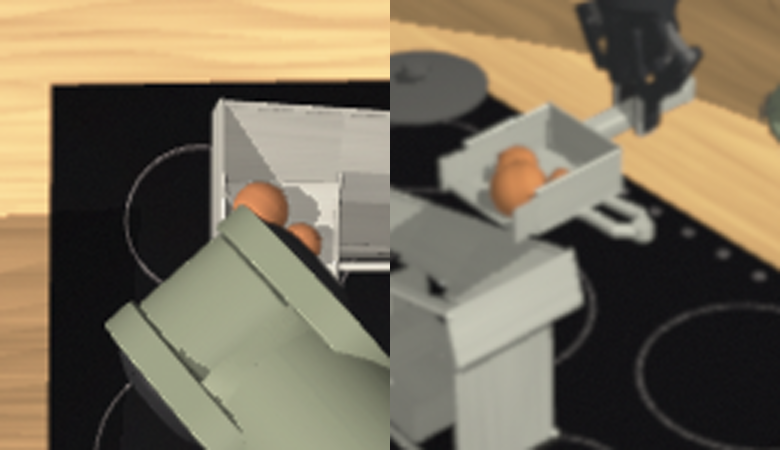

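Run:
```python
from h import *
s,p,R=cur()
f=lambda u,v:(190-.33+u/3,130-.33+v/3)
for t,z in(((224,182),.265),((338,184),.265),((224,182),.237),((338,184),.237),((262,205),.26),((216,100),.203),((213,266),.203)): print(onz(f(*t),'top',z))
lip=p+R.apply(L)
def I(a,b,n,ya,yb,ta,tb):
    a=np.array(a);b=np.array(b)
    return [lippose(a+(b-a)*i/n,ta+(tb-ta)*i/n,ya+(yb-ya)*i/n) for i in range(1,n+1)]
P=seq(I(lip,[.664,.107,.212],8,0,0,0.019,.26))
for th in np.arange(.3,.85,.05): print(th,end=' ');P=seq([lippose([.664,.107,.208],th)],*P)
```

```text
[0.662  0.1575 0.265 ]
[0.6591 0.0651 0.265 ]
[0.6678 0.1606 0.237 ]
[0.6648 0.066  0.237 ]
[0.6436 0.1272 0.26  ]
[0.7465 0.1712 0.203 ]
[0.6025 0.174  0.203 ]
[[-1.9,-0.4,0.1,-0.002,0.03,-0.0],[-1.8,-0.0,0.2,0.0,0.03,0.0],[-1.8,-0.0,0.3,0.0,0.03,0.0],[-1.8,-0.0,0.4,0.0,0.03,0.0],[-1.8,-0.0,0.5,0.0,0.03,0.0],[-1.8,-0.0,0.6,0.0,0.03,0.0],[-1.8,-0.0,0.7,0.0,0.03,0.0],[-1.8,-0.0,0.8,0.0,0.03,0.0]]
0.3 [[-2.8,0.0,1.8,0.0,0.04,0.0]]
0.35 [[-8.3,0.0,1.1,0.0,0.05,0.0]]
0.39999999999999997 [[-8.3,0.0,1.1,0.0,0.05,0.0]]
0.44999999999999996 [[-8.3,0.0,1.1,0.0,0.05,0.0]]
0.49999999999999994 [[-8.3,0.0,1.1,0.0,0.05,0.0]]
0.5499999999999999 [[-8.3,0.0,1.1,0.0,0.05,0.0]]
0.5999999999999999 [[-8.3,0.0,1.1,0.0,0.05,0.0]]
0.6499999999999999 [[-8.3,0.0,1.1,0.0,0.05,0.0]]
0.7 [[-8.3,0.0,1.1,0.0,0.05,0.0]]
0.7499999999999999 [[-8.3,0.0,1.1,0.0,0.05,0.0]]
0.7999999999999998 [[-8.3,0.0,1.1,0.0,0.05,0.0]]
```

Call:
jog_arm --pt "-2 -1 0 -0.002 0.03 0" --pt "-2 -1 0 0 0.03 0" --pt "-2 -1 0 0 0.03 0" --pt "-2 -1 0 0 0.03 0" --pt "-2 0 0 0 0.03 0" --pt "-2 0 0 0 0.03 0" --pt "-2 0 1 0 0.03 0" --pt "-2 0 1 0 0.03 0" --pt "0 0 0 0 0 0"

```text
clock: 10.1
position: [0.5036, 0.109, 0.2769]
tool_rot: [-3.137, 1.307, -3.136]
force: [0.3, -0.8, -2.3]
grip_width: 0.0184
```

Run:
```python
from h import *
s,p,R=cur(); lip=p+R.apply([.017,-.001,.164]); print(p,lip,R.as_matrix(),s['force'],s['moment'])
snap('4',(190,130,130,150),(270,180,130,150))
```

```text
[0.5036 0.109  0.2769] [0.6575 0.108  0.2178] [[-0.2605 -0.001   0.9655]
 [-0.0015  1.      0.0006]
 [-0.9655 -0.0013 -0.2605]] [ 0.3124 -0.7614 -2.2626] [ 0.0431 -0.1743 -0.0167]
```

View pics/z4.png

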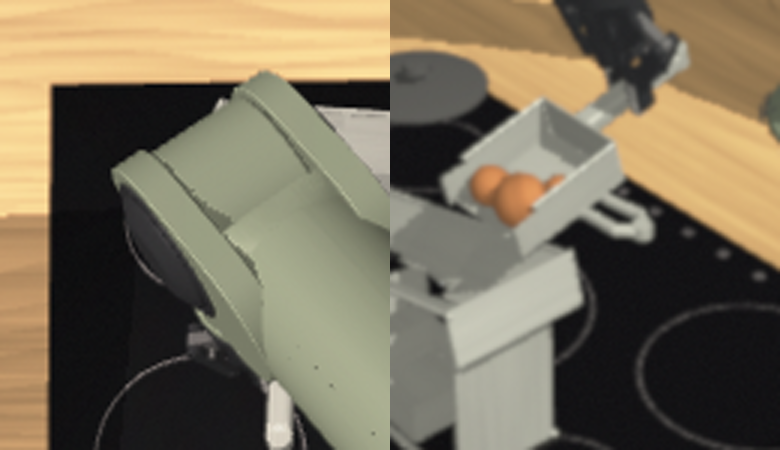

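```bash
sed -i 's/^L=np.*/L=np.array([17,-1,164.])\/1000/' h.py
python3 - <<'E'
from h import *
s,p,R=cur(); lip=p+R.apply(L)
n=6;P=seq([lippose(lip+(np.array([.663,.108,.208])-lip)*i/n,.263+(.325-.263)*i/n) for i in range(1,n+1)])
E
```

```text
[[-0.5,0.1,1.6,0.001,0.011,0.002],[-0.3,-0.0,1.6,0.0,0.01,0.0],[-0.4,-0.0,1.6,0.0,0.01,0.0],[-0.4,-0.0,1.6,0.0,0.01,0.0],[-0.4,-0.0,1.6,0.0,0.01,0.0],[-0.4,-0.0,1.6,0.0,0.01,0.0]]
```

Call:
jog_arm --pt "-0.4 0 1.6 0 0.01 0" --pt "-0.4 0 1.6 0 0.01 0" --pt "-0.4 0 1.6 0 0.01 0" --pt "-0.4 0 1.6 0 0.01 0" --pt "-0.4 0 1.6 0 0.01 0" --pt "-0.4 0 1.6 0 0.01 0" --pt "-0.8 0 0.1 0 0.005 0" --pt "-0.8 0 0.1 0 0.005 0" --pt "-0.8 0 0.1 0 0.005 0" --pt "-0.8 0 0.1 0 0.005 0" --pt "-0.8 0 0.1 0 0.005 0" --pt "-0.8 0 0.1 0 0.005 0"

```text
clock: 11.4
position: [0.5157, 0.109, 0.2815]
tool_rot: [-3.135, 1.213, -3.134]
force: [0.2, 0.0, -3.4]
grip_width: 0.0178
```

Run:
```python
from h import *
s,p,R=cur(); lip=p+R.apply(L); print(p,lip,np.arcsin(-R.as_matrix()[2,2]),s['force'])
snap('5',(190,130,130,150),(250,180,150,150))
```

```text
[0.5157 0.109  0.2815] [0.6634 0.1082 0.2082] 0.35734118700117035 [ 0.2347  0.0226 -3.409 ]
```

View pics/z5.png

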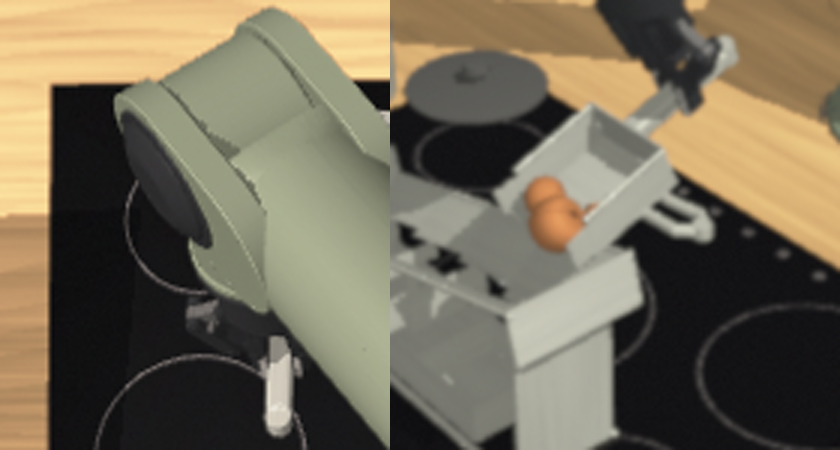

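Call:
jog_arm --pt "-0.6 0 0.1 0 0.004 0" --pt "-0.6 0 0.1 0 0.004 0" --pt "-0.6 0 0.1 0 0.004 0" --pt "-0.6 0 0.1 0 0.004 0" --pt "-0.6 0 0.1 0 0.004 0" --pt "-0.6 0 0.1 0 0.004 0"

```text
clock: 12.1
position: [0.5177, 0.1091, 0.285]
tool_rot: [-3.136, 1.188, -3.134]
force: [-0.1, -0.5, -2.0]
grip_width: 0.0183
```

Run:
```python
from h import *
s,p,R=cur(); lip=p+R.apply(L); print(p,lip,np.arcsin(-R.as_matrix()[2,2]),s['force'])
snap('6',(310,150,110,150),(210,200,190,150))
```

```text
[0.5177 0.1091 0.285 ] [0.6635 0.1082 0.2079] 0.3827909710111615 [-0.0982 -0.5002 -2.0425]
```

View pics/z6.png

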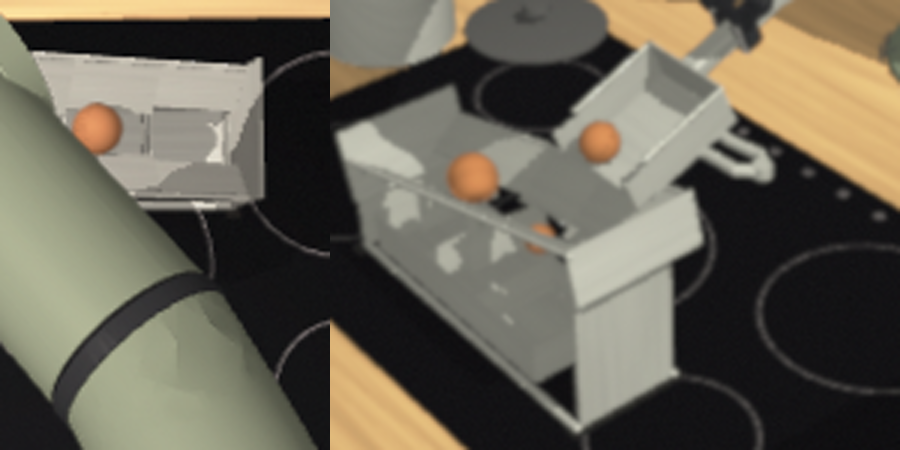

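The large nut is rolling over the slots, the small one is at its slot, and the middle one is still on the lip. I'll continue slowly.

Call:
jog_arm --pt "0 0 0 0 0 0" --pt "0 0 0 0 0 0" --pt "-0.6 0 0.1 0 0.004 0" --pt "-0.6 0 0.1 0 0.004 0" --pt "-0.6 0 0.1 0 0.004 0" --pt "-0.6 0 0.1 0 0.004 0" --pt "-0.6 0 0.1 0 0.004 0" --pt "-0.6 0 0.1 0 0.004 0"

```text
clock: 13.0
position: [0.5198, 0.1091, 0.2883]
tool_rot: [-3.136, 1.162, -3.135]
force: [0.2, -0.4, -1.1]
grip_width: 0.0178
```

Run:
```python
from h import *
s,p,R=cur(); lip=p+R.apply(L); print(p,lip,np.arcsin(-R.as_matrix()[2,2]),s['force'])
snap('7',(310,150,110,150),(210,200,190,150))
```

```text
[0.5198 0.1091 0.2883] [0.6636 0.1082 0.2076] 0.40848429892751537 [ 0.1755 -0.3541 -1.1409]
```

View pics/z7.png

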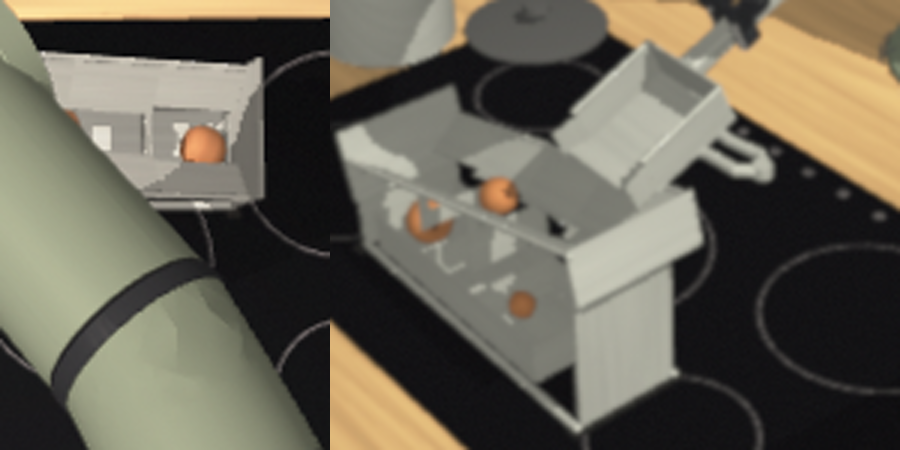

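Run:
```python
from h import *
s,p,R=cur(); lip=p+R.apply(L);a=.4085
T=np.array([.58,.15,.27]);n=10
P=seq([lippose(lip+(T-lip)*i/n+np.array([0,0,.02*np.sin(np.pi*i/n)]),a*(1-i/n)) for i in range(1,n+1)]);print(P[0])
```

```text
[[-1.4,4.3,-13.2,0.001,-0.041,0.003],[-1.3,4.2,-12.6,0.0,-0.041,0.0],[-0.7,4.2,-11.9,0.0,-0.041,0.0],[0.3,4.2,-11.1,0.0,-0.041,0.0],[1.7,4.2,-10.4,0.0,-0.041,0.0],[3.2,4.2,-9.8,0.0,-0.041,0.0],[4.7,4.2,-9.4,0.0,-0.041,0.0],[5.9,4.2,-9.1,0.0,-0.041,0.0],[6.7,4.2,-8.9,0.0,-0.041,0.0],[7.0,4.2,-8.9,0.0,-0.041,0.0]]
[0.416 0.151 0.287]
```

Call:
jog_arm --pt "-1.5 4 -13 0 -0.041 0" --pt "-1.5 4 -13 0 -0.041 0" --pt "-1 4 -12 0 -0.041 0" --pt "0 4 -11 0 -0.041 0" --pt "2 4 -10 0 -0.041 0" --pt "3 4 -10 0 -0.041 0" --pt "5 4 -9 0 -0.041 0" --pt "6 4 -9 0 -0.041 0" --pt "7 4 -9 0 -0.041 0" --pt "7 4 -9 0 -0.041 0" --pt "0 0 0 0 0 0"

```text
clock: 14.2
position: [0.412, 0.1506, 0.286]
tool_rot: [-0.155, 1.552, -0.153]
force: [0.0, 0.5, -1.8]
grip_width: 0.0178
```

Run:
```python
from h import *
s,p,R=cur(); lip=p+R.apply(L); print(p,lip,R.as_matrix(),s['force'])
snap('8',(250,140,170,120),(210,200,130,120))
```

```text
[0.412  0.1506 0.286 ] [0.5762 0.15   0.272 ] [[ 0.0183 -0.0024  0.9998]
 [-0.0028  1.      0.0025]
 [-0.9998 -0.0029  0.0183]] [ 0.0133  0.4915 -1.7641]
```

View pics/z8.png

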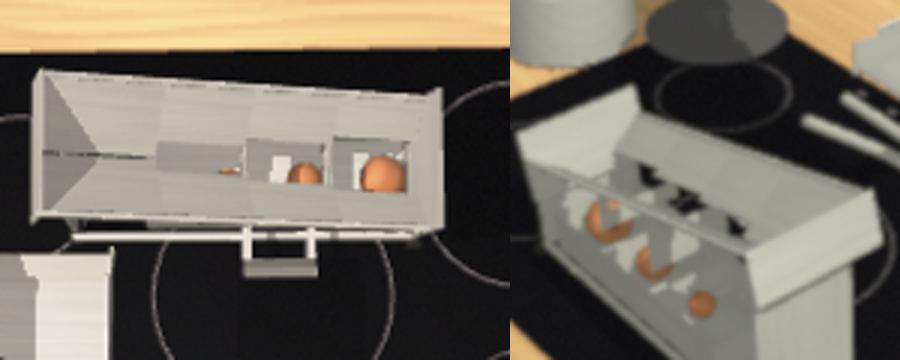

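View pics/top8.png

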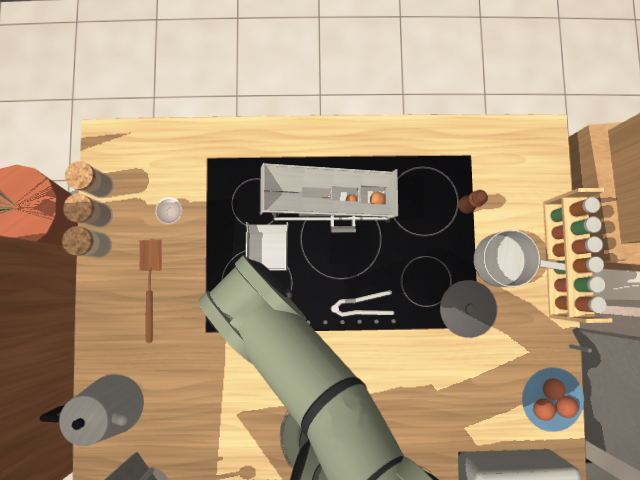

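Run:
```python
from h import *
for a,b in(((384,175),(609,219)),((306,178),(656,260)),((231,175),(702,304))):
    print(tri((210+(b[0]-510)/3-.33,200+b[1]/3-.33),(250+a[0]/3-.33,140+a[1]/3-.33)))
```

```text
(array([ 0.6834, -0.1478,  0.0277]), [np.float64(0.2693284297839012), np.float64(0.2635099624667442)])
(array([ 0.6823, -0.0716,  0.022 ]), [np.float64(0.3088909371283261), np.float64(0.2936829157609085)])
(array([0.6859, 0.0029, 0.0174]), [np.float64(0.8803893110697858), np.float64(0.8102091193265684)])
```

Run:
```python
from h import *
s,p,R=cur(); n=12
yaw=-.24
R1=Rn.from_euler('z',yaw)*Rn.from_euler('y',-.0055)*Rax([0,0,-1],[0,1,0])
plan([.475,.30,.10],R1,n)
```

```text
[[15.6,12.5,4.9,0.02,0.001,-0.0],[15.6,12.6,4.6,0.02,0.001,-0.0],[15.6,12.7,4.4,0.02,0.001,-0.0],[15.6,12.8,4.1,0.02,0.001,-0.0],[15.6,12.9,3.9,0.02,0.001,-0.0],[15.6,12.9,3.7,0.02,0.001,-0.0],[15.6,13.0,3.4,0.02,0.001,-0.0],[15.6,13.1,3.2,0.02,0.001,-0.0],[15.6,13.1,2.9,0.02,0.001,-0.0],[15.6,13.2,2.7,0.02,0.001,-0.0],[15.6,13.2,2.4,0.02,0.001,-0.0],[15.6,13.3,2.2,0.02,0.001,-0.0]]
```

Call:
jog_arm --pt "8 12 1 0.02 0.001 0" --pt "8 22 1 0.02 0.001 0" --pt "12 24 1 0.02 0.001 0" --pt "14 24 0 0.02 0.001 0" --pt "16 24 1 0.02 0.001 0" --pt "18 20 2 0.02 0.001 0" --pt "20 12 4 0.02 0.001 0" --pt "20 7 6 0.02 0.001 0" --pt "20 4 8 0.02 0.001 0" --pt "20 2 8 0.02 0.001 0" --pt "18 2 8 0.02 0.001 0" --pt "10 0 4 0.02 0.001 0" --pt "0 0 0 0 0 0"

```text
clock: 15.6
position: [0.482, 0.2999, 0.0925]
tool_rot: [-2.144, 1.566, -2.409]
force: [0.2, 0.5, -0.9]
grip_width: 0.0181
```

Run:
```python
from h import *
s,p,R=cur(); print(p,R.as_matrix(),s['force']);yaw=-.24
R1=Rn.from_euler('z',yaw)*Rn.from_euler('y',-.0055)*Rax([0,0,-1],[0,1,0])
plan([.475,.30,.04],R1,4)
```

```text
[0.482  0.2999 0.0925] [[-0.0037  0.261   0.9653]
 [-0.0034  0.9653 -0.261 ]
 [-1.     -0.0042 -0.0027]] [ 0.2436  0.5057 -0.8853]
[[13.1,-0.4,-1.7,-0.006,-0.002,0.001],[13.1,-0.4,-1.7,-0.006,-0.002,0.001],[13.1,-0.4,-1.7,-0.006,-0.002,0.001],[13.1,-0.4,-1.7,-0.006,-0.002,0.001]]
```

Call:
jog_arm --pt "13 0 -1.5 -0.006 -0.002 0.001" --pt "13 0 -1.5 -0.006 -0.002 0.001" --pt "13 0 -1.5 -0.006 -0.002 0.001" --pt "13 0 -1.5 -0.006 -0.002 0.001" --pt "5 0 0 0 0 0" --pt "3 0 0 0 0 0" --pt "2 0 0 0 0 0" --pt "1 0 0 0 0 0"

```text
clock: 16.4
position: [0.4754, 0.3021, 0.0262]
tool_rot: [0.154, 1.564, -0.082]
force: [-8.9, -2.7, 13.1]
grip_width: 0.0184
```

Run:
```python
from h import *
s,p,R=cur(); print(p,R.as_matrix(),s['force'],s['moment'])
snap('9',(190,170,130,170),(330,220,130,170))
```

```text
[0.4754 0.3021 0.0262] [[ 0.0067  0.2339  0.9722]
 [-0.0006  0.9723 -0.2339]
 [-1.      0.001   0.0067]] [-8.9203 -2.7126 13.081 ] [-0.6207  1.1987 -0.1047]
```

View pics/z9.png

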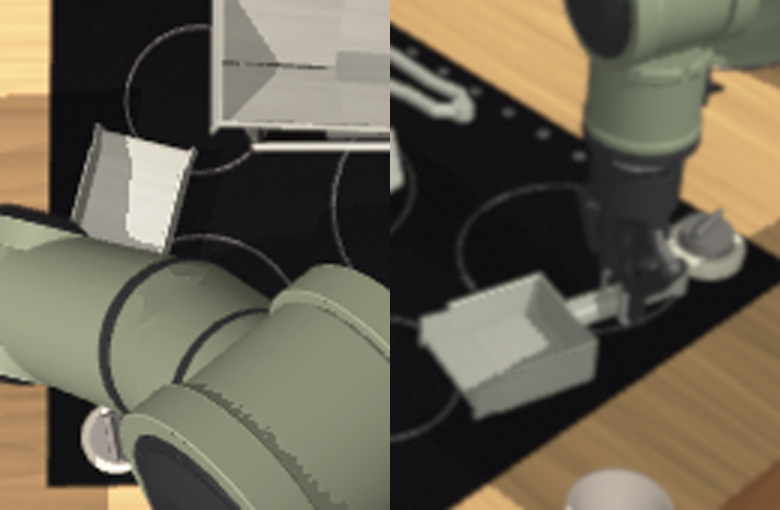

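Call:
jog_arm --pt "-1 0 0 0 0 0" --pt "0 0 0 0 0 0"

```text
clock: 16.7
position: [0.4761, 0.3023, 0.0283]
tool_rot: [0.245, 1.562, 0.009]
force: [0.1, 0.5, -1.3]
grip_width: 0.0183
```

Call:
jog_arm --pt "0 0 0 0 0 0" --pt "0 0 0 0 0 0" --pt "0 0 0 0 0 0" --pt "0 0 0 0 0 0" --pt "0 0 0 0 0 0" --pt "0 0 0 0 0 0" --gripper 0

```text
clock: 17.3
position: [0.4768, 0.3026, 0.0288]
tool_rot: [0.324, 1.561, 0.088]
force: [0.5, -0.2, 0.2]
grip_width: 0.0856
```

Call:
jog_arm --pt "-10 0 0 0 0 0" --pt "-25 0 0 0 0 0" --pt "-40 0 0 0 0 0" --pt "-40 0 0 0 0 0" --pt "-30 0 0 0 0 0"

```text
clock: 17.8
position: [0.4729, 0.3018, 0.1774]
tool_rot: [-0.409, 1.567, -0.644]
force: [0.7, -0.9, 0.7]
grip_width: 0.0855
```

Run:
```python
from h import *
s,p,R=cur(); print(p,s['qpos'])
R1=Rax([.5,0,-.8660],[.866,0,.5])
B=np.array([.591,-.043,.05])
print((R.inv()*R1).as_rotvec())
plan(B-R1.apply([.11,0,0]),R1,14)
print(B-R1.apply([.11,0,0]))
```

```text
[0.4729 0.3018 0.1774] [-0.1211  0.6096 -0.7914  1.806   0.5291  0.9499  0.1948]
[ 1.3046 -0.3457  0.4416]
[[2.4,-22.9,10.1,0.093,-0.025,0.032],[1.9,-21.9,12.1,0.093,-0.025,0.032],[1.6,-20.8,14.1,0.093,-0.025,0.032],[1.3,-19.4,15.9,0.093,-0.025,0.032],[1.1,-17.9,17.6,0.093,-0.025,0.032],[1.1,-16.2,19.2,0.093,-0.025,0.032],[1.1,-14.4,20.6,0.093,-0.025,0.032],[1.2,-12.4,21.8,0.093,-0.025,0.032],[1.4,-10.4,22.8,0.093,-0.025,0.032],[1.6,-8.3,23.7,0.093,-0.025,0.032],[2.0,-6.1,24.3,0.093,-0.025,0.032],[2.5,-3.9,24.7,0.093,-0.025,0.032],[3.0,-1.7,24.9,0.093,-0.025,0.032],[3.6,0.6,24.9,0.093,-0.025,0.032]]
[ 0.536  -0.043   0.1453]
```

Call:
jog_arm --pt "2 -23 10 0.093 -0.025 0.032" --pt "2 -22 12 0.093 -0.025 0.032" --pt "2 -21 14 0.093 -0.025 0.032" --pt "1 -19 16 0.093 -0.025 0.032" --pt "1 -18 18 0.093 -0.025 0.032" --pt "1 -16 19 0.093 -0.025 0.032" --pt "1 -14 21 0.093 -0.025 0.032" --pt "1 -12 22 0.093 -0.025 0.032" --pt "1 -10 23 0.093 -0.025 0.032" --pt "2 -8 24 0.093 -0.025 0.032" --pt "2 -6 24 0.093 -0.025 0.032" --pt "2 -4 25 0.093 -0.025 0.032" --pt "3 -2 25 0.093 -0.025 0.032" --pt "0 0 20 0.093 -0.025 0.032" --gripper 145

```text
clock: 19.2
position: [0.5284, -0.0012, 0.1637]
tool_rot: [1.475, 1.084, 0.063]
force: [0.2, -0.3, -0.2]
grip_width: 0.0369
```

Run:
```python
from h import *
s,p,R=cur(); print(p,R.as_matrix(),s['qpos'],s['grip_width'])
snap('10',(190,150,130,180),(210,200,130,180))
im=cv2.imread('pics/top10.png')[150:340,190:420];cv2.imwrite('pics/t10.png',cv2.resize(im,None,fx=3.4,fy=3.4,interpolation=cv2.INTER_CUBIC))
im=cv2.imread('pics/side10.png')[190:350,200:460];cv2.imwrite('pics/s10.png',cv2.resize(im,None,fx=3,fy=3,interpolation=cv2.INTER_CUBIC))
R1=Rax([.5,0,-.8660],[.866,0,.5])
B=np.array([.591,-.043,.05]);plan(B-R1.apply([.10,0,0]),R1,3)
```

```text
[ 0.5284 -0.0012  0.1637] [[ 0.4664  0.8723  0.1469]
 [ 0.0293  0.1508 -0.9881]
 [-0.8841  0.4652  0.0448]] [ 0.207   0.3707 -0.4038  2.2964  1.5123  0.1776 -1.4448] 0.036915172604833214
[[9.6,-2.4,13.8,0.05,-0.01,0.012],[9.7,-1.9,13.8,0.05,-0.01,0.012],[9.8,-1.3,13.8,0.05,-0.01,0.012]]
```

View pics/t10.png

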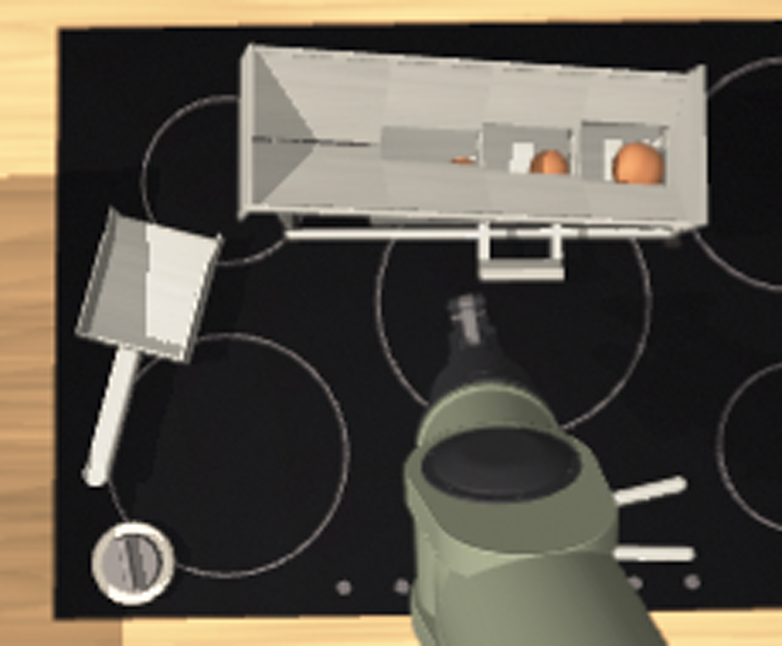

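View pics/s10.png

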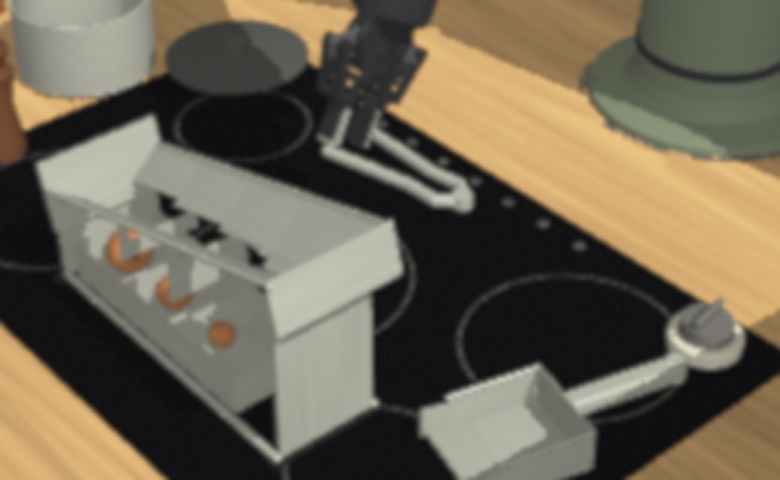

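Run:
```python
from h import *
f=lambda u,v:(190-.35+u/3.4,150-.35+v/3.4)
for t,z,dx in(((480,281),.0588,.0108),((564,281),.0588,.0108),((480,259),.0412,-.0108),((564,259),.0412,-.0108)): print(onz(f(*t),'top',z)+[dx,0,0])
for k in range(2):
  for n in('top','side'):
    if k: grab_frame(n)
    print(n,[ (np.round(q['location'],1),round(q['p'],2)) for q in nets.pinpoint(n,'tray_handle')])
    print(n,[ (q['rect'],round(q['p'],2)) for q in nets.find_in(n,'tray_handle')])
B=np.array([.591,-.043,.05]); print(proj(B,'top'),proj(B,'side'))
```

```text
[ 0.5916 -0.0082  0.0588]
[ 0.5907 -0.0786  0.0588]
[ 0.5909 -0.0089  0.0412]
[ 0.5899 -0.0804  0.0412]
top [(array([344.2, 232.4]), 0.78)]
top [([300.7, 186.6, 387.1, 234.3], 0.97), ([211.3, 213.8, 256.5, 293.5], 0.4)]
side [(array([288.8, 267.3]), 0.56)]
side [([226.0, 257.3, 292.5, 326.6], 0.73), ([209.8, 226.0, 335.6, 345.5], 0.32)]
top [(array([341.6, 229.8]), 0.72)]
top [([300.5, 185.7, 390.5, 233.1], 0.87)]
side [(array([289.3, 268.5]), 0.96)]
side []
[342.8266 228.9692] [289.5965 270.1275]
```

Call:
jog_arm --pt "4 -2 14 0.05 -0.01 0.012" --pt "4 -2 14 0.05 -0.01 0.012" --pt "4 -1 14 0.05 -0.01 0.012" --pt "0 0 0 0 0 0"

```text
clock: 20.2
position: [0.5343, -0.0421, 0.1515]
tool_rot: [1.576, 1.047, 0.008]
force: [0.1, 0.4, -0.1]
grip_width: 0.0371
```

Run:
```python
from h import *
s,p,R=cur(); print(p,R.as_matrix(),s['qpos'],s['qd'])
R1=Rax([.5,0,-.8660],[.866,-.01,.5])
B=np.array([.5905,-.0435,.05]);plan(B-R1.apply([.08,0,0]),R1,4)
```

```text
[ 0.5343 -0.0421  0.1515] [[ 0.5002  0.8659  0.0041]
 [ 0.0042  0.0023 -1.    ]
 [-0.8659  0.5002 -0.0025]] [ 0.4014  0.4285 -0.5406  2.3092  1.8911  0.2437 -1.8733] [-0.0356 -0.016   0.0085 -0.0041 -0.0708 -0.0271  0.0872]
[[9.0,-0.5,0.4,0.003,-0.001,-0.0],[9.0,-0.5,0.4,0.003,-0.001,-0.0],[9.0,-0.5,0.4,0.003,-0.001,-0.0],[9.0,-0.5,0.4,0.003,-0.001,-0.0]]
```

Call:
jog_arm --pt "9 -0.5 0.4 0.003 -0.001 0" --pt "14 -0.5 0.4 0.003 -0.001 0" --pt "14 -0.5 0.4 0.003 0 0" --pt "14 -0.5 0.4 0.003 0 0" --pt "14 0 0 0 0 0" --pt "6 0 0 0 0 0" --pt "0 0 0 0 0 0"

```text
clock: 20.9
position: [0.5688, -0.0406, 0.0874]
tool_rot: [1.575, 1.051, 0.007]
force: [-0.3, 0.7, 0.6]
grip_width: 0.0369
```

Run:
```python
from h import *
s,p,R=cur(); print(p,R.as_matrix(),s['qpos'],s['force'])
R1=Rax([.5,0,-.8660],[.866,-.01,.5])
B=np.array([.5905,-.0435,.05]);plan(B+R1.apply([.008,0,0]),R1,5)
snap('11',(280,170,120,100),(210,210,120,100),3)
```

```text
[ 0.5688 -0.0406  0.0874] [[ 0.4963  0.8681  0.0033]
 [ 0.0034  0.0018 -1.    ]
 [-0.8681  0.4963 -0.002 ]] [ 0.4523  0.6402 -0.6327  2.2498  2.08    0.4004 -1.9957] [-0.3274  0.7093  0.5701]
[[10.2,0.1,0.6,0.002,-0.001,0.001],[10.2,0.1,0.6,0.002,-0.001,0.001],[10.2,0.1,0.6,0.002,-0.001,0.001],[10.2,0.1,0.6,0.002,-0.001,0.001],[10.2,0.0,0.6,0.002,-0.001,0.001]]
```

View pics/z11.png

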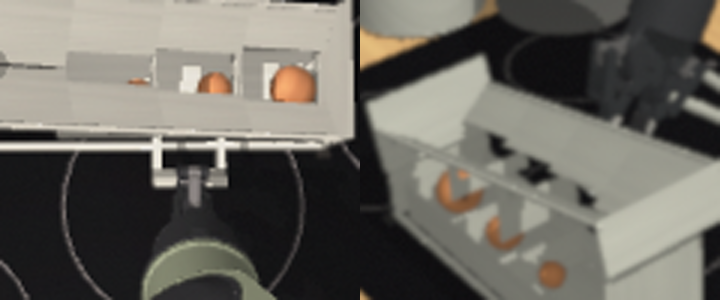

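Call:
jog_arm --pt "10 0 0.6 0.002 -0.001 0.001" --pt "11 0 0.6 0.002 -0.001 0.001" --pt "11 0 0.6 0.002 -0.001 0.001" --pt "11 0 0.6 0.002 -0.001 0.001" --pt "8 0 0.6 0.002 -0.001 0.001" --pt "0 0 0 0 0 0"

```text
clock: 21.6
position: [0.5967, -0.0443, 0.0411]
tool_rot: [1.573, 1.044, -0.007]
force: [-0.4, -0.1, 0.2]
grip_width: 0.0369
```

Run:
```python
from h import *
s,p,R=cur(); print(p,R.as_matrix(),s['qpos'],s['force'])
B=np.array([.5905,-.0435,.05]);print(R.inv().apply(B-p)*1000)
```

```text
[ 0.5967 -0.0443  0.0411] [[ 0.503   0.8642 -0.009 ]
 [-0.0036 -0.0083 -1.    ]
 [-0.8643  0.5031 -0.001 ]] [ 0.4621  0.7816 -0.6501  2.191   2.1764  0.4896 -2.0381] [-0.4456 -0.1458  0.1739]
[-10.8132  -0.8339  -0.7664]
```

Call:
jog_arm --pt "0 0 0 0 0 0" --pt "0 0 0 0 0 0" --pt "0 0 0 0 0 0" --pt "0 0 0 0 0 0" --pt "0 0 0 0 0 0" --pt "0 0 0 0 0 0" --gripper 255 --newtons 110

```text
clock: 22.2
position: [0.5958, -0.0443, 0.0414]
tool_rot: [1.573, 1.045, -0.007]
force: [0.2, -0.4, -4.1]
grip_width: 0.0084
```

Run:
```python
from h import *
s,p,R=cur(); print(p,R.as_matrix(),s['grip_width'],s['force'],s['moment'])
up=R.inv().apply([0,0,1]);bk=R.inv().apply([-1,0,0]); print(up,bk)
```

```text
[ 0.5958 -0.0443  0.0414] [[ 0.5022  0.8647 -0.0087]
 [-0.0034 -0.0081 -1.    ]
 [-0.8647  0.5022 -0.0011]] 0.008428716805310836 [ 0.1907 -0.4107 -4.0758] [ 0.0494  1.1    -0.0017]
[-0.8647  0.5022 -0.0011] [-0.5022 -0.8647  0.0087]
```

Call:
jog_arm --pt "-1.7 1 0 0 0 0" --pt "-2.6 1.5 0 0 0 0" --pt "-2.6 1.5 0 0 0 0" --pt "-2.6 1.5 0 0 0 0" --pt "-2.6 1.5 0 0 0 0" --pt "-1.7 1 0 0 0 0" --pt "0 0 0 0 0 0"

```text
clock: 22.9
position: [0.5954, -0.0443, 0.0589]
tool_rot: [1.573, 1.045, -0.007]
force: [-0.1, -0.3, -3.8]
grip_width: 0.0088
```

Run:
```python
from h import *
s,p,R=cur(); print(p,R.as_matrix(),s['grip_width'],s['force'],s['moment'],s['qpos'])
snap('12',(280,170,120,120),(200,220,140,120),3)
```

```text
[ 0.5954 -0.0443  0.0589] [[ 0.5019  0.8649 -0.0087]
 [-0.0033 -0.0081 -1.    ]
 [-0.8649  0.5019 -0.0012]] 0.008811588655193752 [-0.0603 -0.2836 -3.796 ] [0.0331 1.2652 0.0239] [ 0.4492  0.7319 -0.632   2.1934  2.1268  0.4473 -2.0108]
```

View pics/z12.png

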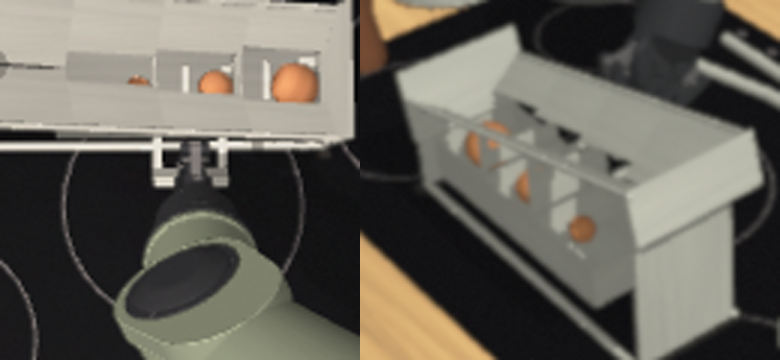

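Run:
```python
from h import *
for z in(0,.01,.0175): print(z,proj([.726,.084,z],'side'),proj([.636,.084,z],'top'))
print((200-.33+(600-360)/3,220-.33+305/3))
```

```text
0 [279.1479 327.4383] [299.104  216.5875]
0.01 [278.9449 324.5637] [298.9654 216.0883]
0.0175 [278.7916 322.3931] [298.8602 215.7093]
(279.66999999999996, 321.33666666666664)
```

Call:
jog_arm --pt "-1 -1.7 0 0 0 0" --pt "-2 -3.5 0 0 0 0" --pt "-3 -5.2 0 0 0 0" --pt "-4 -7 0 0 0 0" --pt "-4 -7 0 0 0 0" --pt "-4 -7 0 0 0 0" --pt "-4 -7 0 0 0 0"

```text
clock: 23.7
position: [0.5471, -0.0438, 0.0578]
tool_rot: [1.574, 1.046, -0.006]
force: [0.4, -0.2, -4.6]
grip_width: 0.009
```

Run:
```python
from h import *
s,p,R=cur(); print(p,R.as_matrix(),s['grip_width'],s['force'],s['moment'],s['qpos'])
R1=Rax([.502,0,-.865],[.865,-.008,.502])
plan([.482,-.0443,.0595],R1,9)
```

```text
[ 0.5471 -0.0438  0.0578] [[ 0.501   0.8654 -0.0087]
 [-0.0029 -0.0084 -1.    ]
 [-0.8654  0.501  -0.0018]] 0.009010538545078908 [ 0.4233 -0.2414 -4.5513] [-0.0055  1.2653  0.0538] [ 0.514   0.7261 -0.7098  2.3074  2.2145  0.5277 -2.105 ]
[[-3.8,-6.2,0.1,-0.0,0.0,0.0],[-3.8,-6.2,0.1,-0.0,0.0,0.0],[-3.8,-6.2,0.1,-0.0,0.0,0.0],[-3.8,-6.2,0.1,-0.0,0.0,0.0],[-3.8,-6.2,0.1,-0.0,0.0,0.0],[-3.8,-6.2,0.1,-0.0,0.0,0.0],[-3.8,-6.2,0.1,-0.0,0.0,0.0],[-3.8,-6.2,0.1,-0.0,0.0,0.0],[-3.8,-6.2,0.1,-0.0,0.0,0.0]]
```

Call:
jog_arm --pt "-4 -6.5 0 0 0 0" --pt "-4 -6.5 0 0 0 0" --pt "-4 -6.5 0 0 0 0" --pt "-4 -6.5 0 0 0 0" --pt "-3.5 -5.5 0 0 0 0"

```text
clock: 24.2
position: [0.5064, -0.0435, 0.0591]
tool_rot: [1.574, 1.046, -0.006]
force: [0.6, -0.1, -4.4]
grip_width: 0.0087
```

Run:
```python
from h import *
s,p,R=cur(); print(p,R.as_matrix(),s['grip_width'],s['force'],s['moment'],s['qpos'])
R1=Rax([.502,0,-.865],[.865,-.008,.502])
plan([.482,-.0443,.0595],R1,5)
snap('13',(270,160,130,160),(200,200,130,160),3)
```

```text
[ 0.5064 -0.0435  0.0591] [[ 0.501   0.8654 -0.0088]
 [-0.0028 -0.0085 -1.    ]
 [-0.8655  0.501  -0.0018]] 0.00868422086592162 [ 0.6222 -0.1048 -4.4214] [ 0.0392  1.2932 -0.0055] [ 0.5608  0.7199 -0.7679  2.4029  2.2695  0.5944 -2.1736]
[[-2.5,-4.2,0.2,-0.0,0.001,0.0],[-2.5,-4.2,0.2,-0.0,0.001,0.0],[-2.5,-4.2,0.2,-0.0,0.001,0.0],[-2.5,-4.2,0.2,-0.0,0.001,0.0],[-2.5,-4.2,0.2,-0.0,0.001,0.0]]
```

View pics/z13.png

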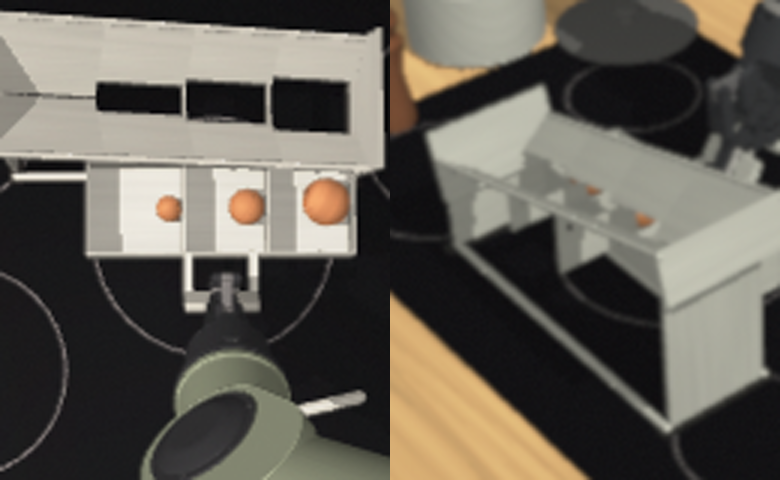

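Call:
jog_arm --pt "-1.2 -2.2 3 0 0 0" --pt "-1.2 -2.2 5 0 0 0" --pt "-1.2 -2.2 5 0 0 0"

```text
clock: 24.6
position: [0.4982, -0.0538, 0.0589]
tool_rot: [1.581, 1.047, 0.008]
force: [-2.3, 14.2, -1.1]
grip_width: 0.0087
```

Run:
```python
from h import *
s,p,R=cur(); print(p,R.as_matrix(),s['grip_width'],s['force'],s['qpos'])
```

```text
[ 0.4982 -0.0538  0.0589] [[ 0.5001  0.866  -0.0009]
 [ 0.004  -0.0033 -1.    ]
 [-0.866   0.5    -0.0051]] 0.008661056018455385 [-2.2826 14.2207 -1.0632] [ 0.6035  0.7201 -0.776   2.4172  2.3013  0.584  -2.1668]
```

The 14 N in y is the tray's -y end touching the low stand, because I shifted sideways too early. I'll move back +y, then lift a little and pitch about 4° to gain wrist reach before drawing further back.

Call:
jog_arm --pt "0 0 -5 0 0 0" --pt "-1.7 1 -4 0 0 0" --pt "-2.6 1.5 -1 0 0 0" --pt "-2.6 1.5 0 0 0 -0.02" --pt "-1.7 1 0 0 0 -0.02" --pt "0 0 0 0 0 -0.02" --pt "0 0 0 0 0 -0.02" --pt "0 0 0 0 0 0"

```text
clock: 25.4
position: [0.4991, -0.045, 0.0708]
tool_rot: [1.582, 1.128, 0.007]
force: [0.5, -0.7, -4.2]
grip_width: 0.0087
```

Run:
```python
from h import *
s,p,R=cur(); print(p,R.as_matrix(),s['grip_width'],s['force'],s['qpos'])
m=R.as_matrix(); th=np.arctan2(m[0,0],-m[2,0]);R1=Rax([np.sin(th),0,-np.cos(th)],[np.cos(th),-.008,np.sin(th)])
plan([.481,-.0443,p[2]],R1,5)
snap('14',(270,160,130,160),(200,200,130,160),3)
```

```text
[ 0.4991 -0.045   0.0708] [[ 0.4288  0.9034 -0.003 ]
 [ 0.0032 -0.0049 -1.    ]
 [-0.9034  0.4288 -0.005 ]] 0.00874199225783468 [ 0.5484 -0.6977 -4.1848] [ 0.4956  0.6267 -0.6678  2.3645  2.084   0.4187 -2.0272]
[[-1.6,-3.3,-0.1,0.001,-0.001,0.0],[-1.6,-3.3,-0.1,0.001,-0.001,0.0],[-1.6,-3.3,-0.1,0.001,-0.001,0.0],[-1.6,-3.3,-0.1,0.001,-0.001,0.0],[-1.6,-3.3,-0.1,0.001,-0.001,0.0]]
```

View pics/z14.png

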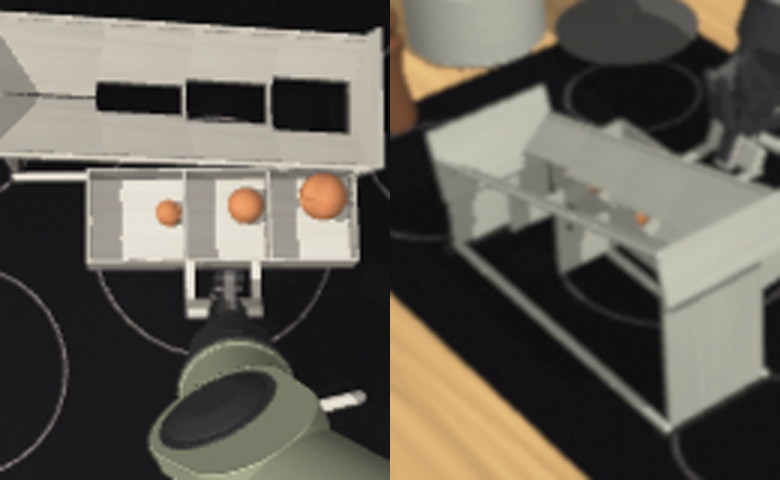

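Call:
jog_arm --pt "-1.2 -2.5 0 0 0 0" --pt "-2 -4 0 0 0 0" --pt "-2 -4 0 0 0 0" --pt "-2 -4 0 0 0 0" --pt "-1.6 -3.3 0 0 0 0" --pt "0 0 0 0 0 0"

```text
clock: 26.1
position: [0.4755, -0.0453, 0.0701]
tool_rot: [1.584, 1.128, 0.009]
force: [0.7, 0.9, -4.2]
grip_width: 0.0086
```

Run:
```python
from h import *
s,p,R=cur(); print(p,R.as_matrix(),s['grip_width'],s['force'],s['qpos'])
print(R.inv().apply([0,0,-1]))
snap('15',(270,160,130,160),(200,200,130,160),3)
```

```text
[ 0.4755 -0.0453  0.0701] [[ 0.4281  0.9037 -0.0035]
 [ 0.0038 -0.0056 -1.    ]
 [-0.9037  0.428  -0.0058]] 0.008614356128584319 [ 0.738   0.9451 -4.2097] [ 0.5389  0.6278 -0.7204  2.4181  2.1247  0.4603 -2.0721]
[ 0.9037 -0.428   0.0058]
```

View pics/z15.png

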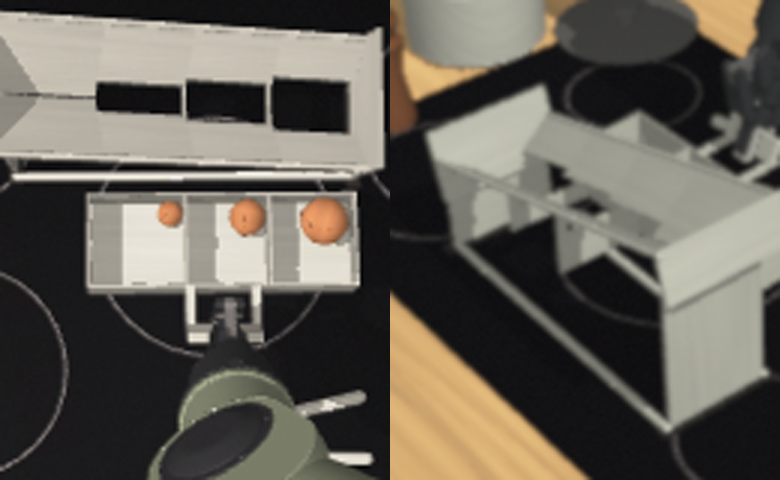

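Call:
jog_arm --pt "3.1 -0.4 0 0 0 0.003" --pt "3.1 -0.4 0 0 0 0.005" --pt "3.1 -0.4 0 0 0 0.005" --pt "3.1 -0.4 0 0 0 0.005" --pt "2.7 -1.3 0 0 0 0.005"

```text
clock: 26.7
position: [0.4816, -0.0451, 0.0546]
tool_rot: [1.583, 1.101, 0.007]
force: [-0.0, 0.0, -3.6]
grip_width: 0.0086
```

Run:
```python
from h import *
s,p,R=cur(); print(p,R.as_matrix(),s['grip_width'],s['force'],s['moment'],s['qpos'])
```

```text
[ 0.4816 -0.0451  0.0546] [[ 0.4523  0.8919 -0.0037]
 [ 0.0032 -0.0058 -1.    ]
 [-0.8919  0.4523 -0.0055]] 0.00862245278130805 [-0.0148  0.0463 -3.5934] [ 0.0008  1.2304 -0.0018] [ 0.572   0.7034 -0.7685  2.4239  2.2058  0.5541 -2.1209]
```

Call:
jog_arm --pt "2.2 0.5 0 0 0 0" --pt "2.2 0.5 0 0 0 0" --pt "1.8 -0.9 0 0 0 0" --pt "0 0 0 0 0 0"

```text
clock: 27.1
position: [0.4845, -0.045, 0.0479]
tool_rot: [1.584, 1.102, 0.008]
force: [-1.8, -0.3, 0.6]
grip_width: 0.0087
```

Run:
```python
from h import *
s,p,R=cur(); print(p,R.as_matrix()[:,0],s['grip_width'],s['force'],s['moment'],s['qpos'])
```

```text
[ 0.4845 -0.045   0.0479] [ 0.4518  0.0037 -0.8921] 0.008682012162101177 [-1.8074 -0.2516  0.5901] [-0.3013  0.7305 -0.0223] [ 0.5703  0.7253 -0.7666  2.4173  2.218   0.5677 -2.1241]
```

Call:
jog_arm --pt "1.8 0.2 0 0 0 0.01" --pt "1.8 0.2 0 0 0 0.01" --pt "1.8 0.2 0 0 0 0.01" --pt "0 0 0 0 0 0"

```text
clock: 27.5
position: [0.4879, -0.0449, 0.0436]
tool_rot: [1.582, 1.068, 0.006]
force: [-2.1, -0.3, -0.3]
grip_width: 0.0084
```

Run:
```python
from h import *
s,p,R=cur(); print(p,R.as_matrix()[:,0],s['grip_width'],s['force'],s['moment'],s['qpos'])
```

```text
[ 0.4879 -0.0449  0.0436] [ 0.4816  0.0031 -0.8764] 0.008410051365524586 [-2.0961 -0.2878 -0.2713] [-0.2114  0.8008 -0.2312] [ 0.6183  0.7789 -0.8323  2.43    2.2561  0.6544 -2.1289]
```

Call:
jog_arm --pt "0.5 0.9 0 0 0 -0.003" --pt "0 0 0 0 0 0"

```text
clock: 27.7
position: [0.4883, -0.0446, 0.0434]
tool_rot: [1.584, 1.072, 0.009]
force: [-2.5, 1.3, 1.6]
grip_width: 0.0085
```

Call:
jog_arm --pt "0 0 0 0 0 0" --pt "0 0 0 0 0 0" --pt "0 0 0 0 0 0" --pt "0 0 0 0 0 0" --gripper 150

```text
clock: 28.1
position: [0.4895, -0.0448, 0.0441]
tool_rot: [1.583, 1.07, 0.007]
force: [-0.0, -0.1, -0.0]
grip_width: 0.035
```

Run:
```python
from h import *
s,p,R=cur(); print(p,R.as_matrix()[:,0],s['grip_width'],s['force'],s['moment'],s['qpos'])
snap('16',(270,160,130,160),(200,200,130,160),3)
```

```text
[ 0.4895 -0.0448  0.0441] [ 0.4798  0.0036 -0.8774] 0.03502512323450166 [-0.0408 -0.0525 -0.0221] [-0.0004  0.5489  0.0189] [ 0.6173  0.7764 -0.8309  2.4248  2.2479  0.6471 -2.1215]
```

View pics/z16.png

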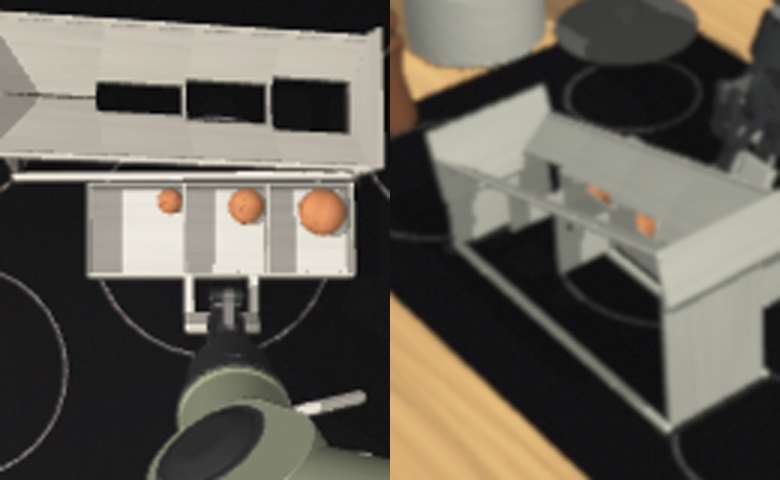

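Run:
```python
from h import *
f=lambda u,v:(270-.33+u/3,160-.33+v/3)
for z in(.042,):
  for t in((88,184),(355,184),(88,275),(355,275)): print(onz(f(*t),'top',z))
print('rod',onz(f(100,181),'top',.004),onz(f(50,177),'top',.008))
s,p,R=cur(); print(proj([.6195,.0845,.042],'top'),proj([.6195,.0845,.0],'top'),proj([.625,.0845,.004],'top'))
```

```text
[0.6168 0.0828 0.042 ]
[ 0.6135 -0.1747  0.042 ]
[0.529  0.0836 0.042 ]
[ 0.5254 -0.1724  0.042 ]
rod [0.625  0.0724 0.004 ] [0.6291 0.1215 0.008 ]
[298.3914 220.1005] [298.991  222.0817] [298.917 220.061]
```

Call:
jog_arm --pt "0 0 0 0 0 0" --pt "0 0 0 0 0 0" --pt "-1.5 1.5 0 0 0 -0.01" --pt "-3 1 0 0 0 -0.015" --pt "-4 1 0 0 0 -0.015" --pt "-4 1 0 0 0 -0.015" --gripper 105

```text
clock: 28.8
position: [0.4872, -0.0445, 0.0574]
tool_rot: [1.59, 1.13, 0.014]
force: [-0.4, -0.7, 0.1]
grip_width: 0.0504
```

Run:
```python
from h import *
s,p,R=cur(); print(p,R.as_matrix()[:,0],s['grip_width'],s['force'],s['qpos'])
snap('17',(270,160,130,160),(200,200,130,160),3)
B=np.array([.571-.09,-.0445,.05]); print(R.inv().apply(B-p)*1000)
```

```text
[ 0.4872 -0.0445  0.0574] [ 0.4267  0.0059 -0.9044] 0.05039591935434462 [-0.3802 -0.6864  0.1121] [ 0.5708  0.6891 -0.7666  2.3902  2.0983  0.5074 -2.019 ]
[ 3.9994 -8.7739  0.0982]
```

View pics/z17.png

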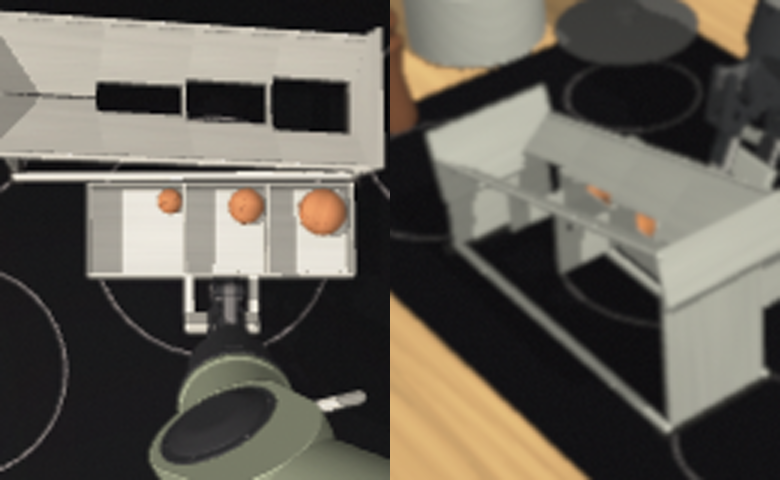

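Call:
jog_arm --pt "-5 -0.5 0 0 0 -0.01" --pt "-5 -0.5 0 0 0 -0.01" --pt "-6 0 0 0 0 -0.012" --pt "-6 0 0 0 0 -0.012" --pt "-6 0 0 0 0 -0.012" --pt "-6 0 0 0 0 -0.012" --pt "-6 0 0 0 0 -0.012"

```text
clock: 29.6
position: [0.4699, -0.0447, 0.0941]
tool_rot: [1.595, 1.211, 0.019]
force: [-0.5, 0.2, 0.3]
grip_width: 0.0498
```

Run:
```python
from h import *
s,p,R=cur(); print(p,R.as_matrix()[:,0],s['grip_width'],s['force'],s['qpos'])
B=np.array([.571-.09,-.0445,.05]); print(R.inv().apply(B-p)*1000,R.inv().apply([0,0,1]))
```

```text
[ 0.4699 -0.0447  0.0941] [ 0.352   0.0066 -0.936 ] 0.0497878247837398 [-0.5493  0.1971  0.3108] [ 0.4172  0.5038 -0.5569  2.3681  1.7056  0.2659 -1.7009]
[45.2267 -5.1537  0.1019] [-0.936   0.352  -0.0085]
```

Call:
jog_arm --pt "-9 2 0 0 0 0" --pt "-14 3 0 0 0 0" --pt "-14 4 0 0 0 0" --pt "-14 4 0 0 0 0" --pt "-9 3 0 0 0 0" --pt "0 0 0 0 0 0"

```text
clock: 30.2
position: [0.4626, -0.0445, 0.1573]
tool_rot: [1.59, 1.213, 0.017]
force: [-0.6, -0.2, 0.4]
grip_width: 0.0498
```

Run:
```python
from h import *
s,p,R=cur(); print(p,R.as_matrix()[:,0],s['force'],s['qpos'])
im=grab_frame('top')[:,:,::-1];cv2.imwrite('pics/topF.png',im);im2=grab_frame('side')[:,:,::-1];cv2.imwrite('pics/sideF.png',im2)
cv2.imwrite('pics/tF.png',cv2.resize(im[150:340,190:420],None,fx=3.4,fy=3.4,interpolation=cv2.INTER_CUBIC))
```

```text
[ 0.4626 -0.0445  0.1573] [ 0.3499  0.006  -0.9368] [-0.6351 -0.1637  0.3515] [ 0.5054  0.3455 -0.641   2.3384  0.9659  0.2712 -0.979 ]
```

View pics/tF.png

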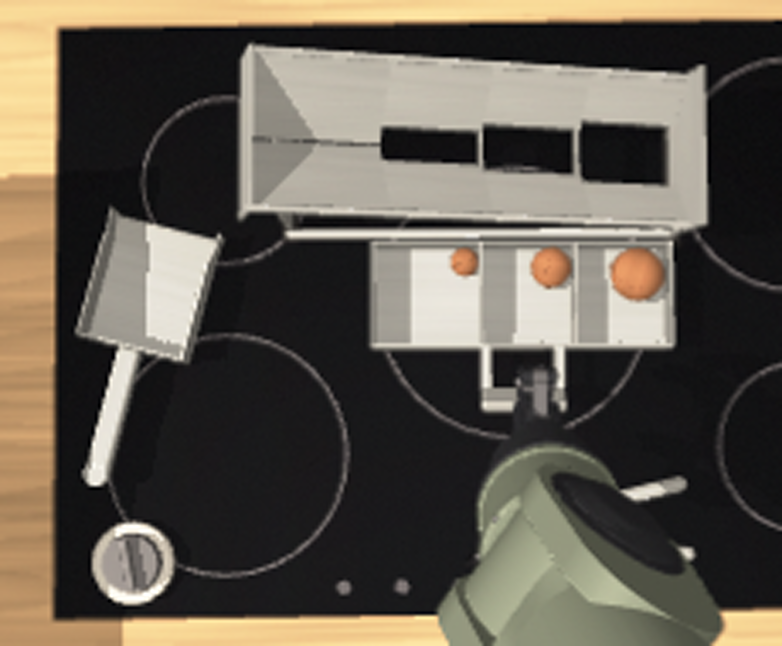

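View pics/sideF.png

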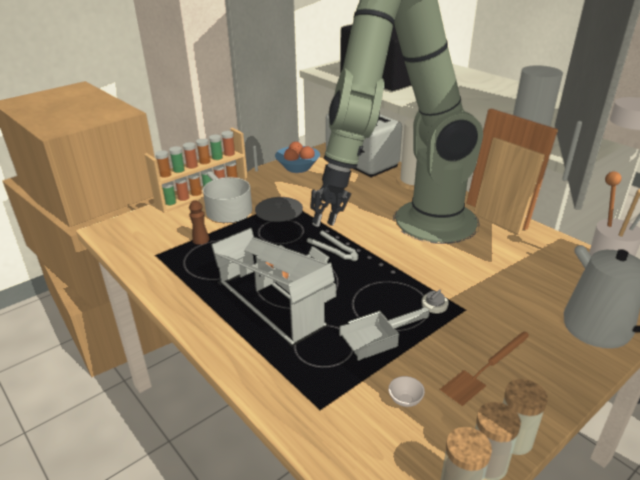

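Run:
```python
from h import *
f=lambda u,v:(190-.35+u/3.4,150-.35+v/3.4)
for t,z in(((372,243),.042),((673,243),.042),((372,348),.042),((673,348),.042),((463,262),.0155),((550,267),.0205),((637,274),.026)): print(onz(f(*t),'top',z))
print(bot.job_done(), observe()['clock'])
```

```text
[0.6165 0.0826 0.042 ]
[ 0.6131 -0.1735  0.042 ]
[0.5271 0.0835 0.042 ]
[ 0.5235 -0.1711  0.042 ]
[0.6026 0.0051 0.0155]
[ 0.5966 -0.0698  0.0205]
[ 0.5889 -0.1441  0.026 ]
the job is handed in; nothing more can be done
the job is handed in; nothing more can be done
```

The job is handed in at about 30 s. The walnuts are graded, the empty scoop stands upright close to its old place, and the tray stands in front of the grader with one nut in each compartment.

**Last checks**
- **Walnuts:** after the pour, two camera views put each nut at its tray-floor height in the right compartment. The final top view shows all three still in their own compartments.
- **Tray:** the top view puts its centre about 110 mm in front of home, with its back edge 8 to 12 mm in front of the rod. The arm position at release gives about 107 mm. It is turned about 0.8°. I judged it flat from the pictures and did not measure that separately.
- **Bystanders:** nothing looked moved in the last pictures. I did not measure each one.
- **Arm:** it was clear of everything at hand-in, with force readings under 1 N.

**What did not go cleanly**
- **Contact:** while drawing the tray out I shifted it sideways too early, and its end touched the low stand with about 14 N. I backed it off at once.
- **Joint limit:** joint 4 read 2.430 rad against a 2.43 limit just before release. I had tilted the tray about 4° to gain reach. It came down back edge first, and the front dropped about 2 mm when I let go.

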